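Thread the test shaft through its bearing plates and clamp it in the vise

ROBOT

A 7-joint arm with a two-finger parallel gripper is mounted at the origin on the work surface. World frame = base frame: x ahead of the robot, y to its left, z up, the work surface at z = 0. Lengths are in m, angles in rad, forces in N, time in s.
With the tool pointing down it reaches from about 0.4 to 0.85 m from the base axis. Payload 10.4 kg.
Tool frame: the origin (TCP) lies on the centre line of the jaws, within the pads' length; the fingertips stand r.tip_extent ahead of it and the grasp point (between the pads) lies 8 mm behind it (r.tip_extent is the distance from the TCP to the fingertips, in m); z points along the fingers, y is the direction in which the jaws open and shut (so a half turn about z gives the same grasp; the last joint's range is limited). The gripper opens to 87 mm and grips with 3 to 60 N. Pads are 19 mm wide; open, the fingers measure 117 mm over their backs; the gripper's body (75 mm by 190 mm) begins 51 mm behind the grasp point.
Start: joints at [-1.297, 0.332, -0.065, 1.46, 0.022, 1.35, -0.088], TCP at [0.183, 0.598, 0.234] pointing down, gripper open.
Joint ranges: [-2.6, 2.6], [-0.5, 2.12], [-1.47, 1.34], [0.16, 2.42], [-1.27, 4.41], [0.06, 2.06], [-2.6, 2.6]. Speed limits (rad/s): [2.22, 2.22, 2.79, 2.79, 3.14, 3.14, 3.14].

INTERFACE

Orientations are given as a unit quaternion [x, y, z, w].
In Python, from bench import r gives the robot as it stands.
- The arm moves only by the shell command python3 -m jog 'ROWS' [FORCE]. ROWS is JSON, a list of rows, each a list of 7 numbers: the shift along the tool's x, y, z in cm, then the turn, a rotation vector about the tool's x, y, z in rad, then the opening, from -1 (shut) to 1 (fully open). In form: [[tx, ty, tz, wx, wy, wz, jaw], ...]. A call has 1 to 20 rows; each row shifts and turns the commanded pose from where the row before left it, along the tool's axes as they then stand; what a row does not reach is not made up. A row lasts 1/8 s, in which the tool goes at most 62.5 mm and 10.7 degrees, less where a joint would pass 70% of its speed; a pose out of reach is approached as far as the arm can. A call with a gripper value outside its range is refused whole. The fingers move at their own pace and stop on an object; FORCE is the grip in N (left out, the last holds). Time passes only in rows, so rows that do not move let the fingers close. It gives the time, the measured TCP pose, the force and the opening at its end, in the units of the state.
- r.read_state(): the state, without advancing time (a new reading comes with each control period).
- r.camera(name): name is "scene" or "top"; returns a dict with "frame" (384x512x3 uint8, red, green, blue), "fx", "fy", "cx", "cy" (pixels), "camera_from_world" (4x4, takes a point from world to camera coordinates). Camera axes: x right, y down, z forward; pixel columns grow to the right and rows downward; lengths in m; the calibration is good to about 2 mm. A picture is of the moment at which its call begins. There is no depth.
- r.close_job(): hands the job in, once; it reports no verdict.
Trained networks look in a picture, given as the dict that the camera call returned (one of the last four; its "shot" number tells which), for a name from the list of things; names that differ only in an ending like _2 or _b are one class to them, and where a whole thing is asked for, a point or a joint stands for the part that bears it (a point fixed in the world has none). Each returns a list of dicts, best first, with "score" (0 to 1); they miss things now and then, are a little off and sometimes report something else, mostly with a low value. They report only what shows in the picture. A call takes as long as a camera call. They do not tell look-alikes from the thing itself.
- r.search_frame(picture, thing): "rect" ([left, top, right, bottom] in pixels, round what is visible of it).
The state is a dict: "time": time; "joint_positions": joint angles; "joint_vel": joint speeds; "joint_torque": joint torques, N m; "ee_pos": TCP position; "eef_rot": TCP orientation; "ft_force": force on the tool from outside, world axes, zero at the start; "torque": the same for the moment, N m; "width": finger opening in m.
Only numpy, scipy, OpenCV 4.12 (cv2) and the standard library are available. Lean on these libraries where they do the work, as an engineer would, in place of code of your own. Each camera call takes 0.05 s, during which the arm holds its last target.

TASK

Fit the collared steel shaft from its stand into the test fixture: slide it, long plain end first, through the holes of both upright plates until its collar rests against the outer plate and its end lies between the open vise jaws. Let go of it, then turn the vise's crank clockwise (seen from the crank's side) until the jaw grips the shaft firmly, and leave it clamped. Do not disturb the other things on the bench.

Things in the scene. Friction and masses are not known exactly. Their poses are not given: they have to be found in the camera images.
- fixture: Fixture, fixed: aluminium base plate 190 x 165 x 12 mm with two upright bored plates and a grey vise. Origin: on the bench under the middle of the jaws. The shaft line runs parallel to y, at x = 0, 115 mm above the bench; the shaft goes in from +y towards -y, through the outer plate, the inner plate, then between the jaws. The screw axis is parallel to x, its crank at the +x end.
- bore_mouth (a point): Centre of the outer plate's hole at its outer (+y) face, y = 110 mm in the fixture's frame, on the shaft line; axes as the fixture's. Both upright plates are 70 mm wide, 12 mm thick, tops 140 mm above the bench, with a round 17 mm through hole, 2 mm chamfer on the +y side.
- inner_mouth (a point): Centre of the inner plate's hole at its +y face, y = 60 mm in the fixture's frame, on the shaft line; axes as the fixture's.
- fixed_jaw: The vise's fixed jaw, on the -x side of the shaft line, its face at x = -9 mm in the fixture's frame. Origin and axes as the fixture's. Both jaws reach from y = 30 to -30 mm, their steel faces from 97 to 133 mm above the bench, jaw tops about 136 mm, vise bed top 85 mm.
- jaw_plate: The moving jaw's steel face plate, on the +x side, facing -x. Fully open, its face is at x = +35 mm of the fixture and its origin and axes are the fixture's; it travels to -x. It is sprung against the jaw block (12 N per mm, 7 mm of give), so winding on after it meets the shaft builds up the clamping force.
- crank (a joint): Angle of the crank, rad: 0 = fully open (44 mm gap), arm straight up; grows clockwise seen from its outer end: from the top to +y of the fixture, then down. 20 mm of jaw a turn. The jaw meets the 12 mm shaft at about 10.05 to 10.2; end stop 11.31 (about 48 N on the shaft), as far as it may be turned. Needs 5 N at the grip, 8 N near the end; stays where it is left.
- crank_hub (a point): Centre of the circle (50 mm radius, in the fixture's y-z plane) on which crank_grip runs: on the crank's axis, 156 mm along x from the fixture's origin, 95 mm above the bench, in free air in front of the hub. The grip passes 45 mm above the bench at its lowest. Axes as the fixture's.
- crank_grip (a point): Middle of the crank's grip: a plain aluminium sleeve 18 mm in diameter, 72 mm long, parallel to the fixture's x axis, sticking out from the crank arm away from the vise. It spins freely on its pin, so it can be held from above without turning the hand as the crank goes round. The face of the 24 mm hub lies 40 mm from this middle, towards the vise; outwards it is free.
- shaft_tail (a point): The loose steel shaft (about 100 g, 12 mm in diameter, 193 mm long): the middle of its short tail behind the collar, where it is to be gripped. x axis: along the shaft to the plain tip. The tail is clear for 30 mm either way, ahead of it lies the collar's back face. The balance point is about 63 mm ahead, beyond the collar.
- shaft_collar (a point): Centre of the front face (towards the tip) of the shaft's collar, 26 mm in diameter and 8 mm thick; 38 mm ahead of shaft_tail. x axis as shaft_tail.
- shaft_tip (a point): End of the shaft's long plain part, 125 mm ahead of the collar's front face, with a 3 mm taper. x axis as shaft_tail.
- stand: Aluminium stand, fixed, on which the shaft starts: base 110 x 60 x 10 mm with two notched posts, 69 mm high, 78 mm apart. They hold the shaft level, its axis 61 mm above the bench, its collar and tail out beyond the posts at the -x end. Origin: on the bench under its middle; x runs along the shaft to its tip.
- weight: Bystander: polished steel weight with a necked head, 60 mm in diameter, 100 mm high. Origin: centre of its underside.
- gauge: Bystander: stepped round dark steel gauge, 48 mm in diameter, 60 mm high. Origin: centre of its underside.
- wrench: Bystander: wrench lying flat. Origin: under its middle.
Not all that is in view belongs to the job. What is meant by the part that bears shaft_tail is not blue, and is the smaller of those in its own colour.

How it is judged:
By the outcome, as a careful person would: the job done as asked, in the order asked, and still so for the second after the job is handed in, with the robot touching nothing.
It also fails if it takes over 72 s, if anything falls off the work surface, if the arm or the gripper's body presses on something with over 40 N, if the wrist force passes 120 N, or if a joint passes its speed limit or range.

## Working session

There is one attempt and no reset: what is moved stays moved. The work goes in short steps, Python scripts to look and compute and a shell command to move; the robot and the scene stay as the last step left them, time stands still between calls to the robot, and variables do not carry over. Pictures are saved under pics/ and viewed, and the job is handed in when it is done.

```bash
ls; mkdir -p pics; python3 - <<'E'
from bench import r
import cv2
s=r.read_state();print({k:(v if not hasattr(v,'round') else v) for k,v in s.items()}, r.tip_extent)
for n in ("scene","top"):
    p=r.camera(n);cv2.imwrite(f"pics/{n}0.png",p["frame"][:,:,::-1]);print(n,p["fx"],p["fy"],p["cx"],p["cy"],p["camera_from_world"])
    for t in ("fixture","shaft_tail","shaft_collar","shaft_tip","stand","weight","gauge","wrench","crank_grip","bore_mouth","crank"):
        try: print(t,[( [round(v) for v in d["rect"]],round(d["score"],2)) for d in r.search_frame(p,t)])
        except Exception as e: print(t,e)
E
```

```text
pics
{'time': 0.0, 'joint_positions': array([-1.29658969,  0.3328604 , -0.06471633,  1.46101977,  0.02161271,
        1.34988928, -0.08845749]), 'joint_vel': array([ 8.07227687e-04, -9.79023661e-05,  1.02342859e-03,  2.46786829e-04,
        1.19036998e-03,  1.65942582e-03, -8.87958189e-04]), 'joint_torque': array([ 7.35246194e-04, -6.23264194e+01,  2.47703085e-02, -3.89883971e+01,
       -6.14519650e-02,  4.00011067e-02,  1.36633084e-04]), 'ee_pos': array([0.18267587, 0.59728528, 0.23272369]), 'eef_rot': array([ 1.47817918e-01,  9.89014315e-01, -7.36946944e-04, -7.04171450e-05]), 'ft_force': array([-1.18556365, -0.88661505, -0.68788982]), 'torque': array([ 0.0275763 , -0.05458429, -0.03677809]), 'width': 0.087140046467005} 0.011
scene 359.4931499493619 359.4931499493619 258.47939359188337 195.85294794819876 [[ 0.04663391  0.99868064 -0.02150032 -0.05132195]
 [ 0.53002616 -0.04298234 -0.84689125 -0.17971517]
 [-0.84669803  0.02809811 -0.53133129  1.64660547]
 [ 0.          0.          0.          1.        ]]
fixture [([186, 186, 250, 254], 0.94)]
shaft_tail [([265, 189, 309, 196], 0.
[... 1157 characters left out ...]
43, 284], 0.71), ([308, 186, 325, 196], 0.18)]
shaft_collar [([104, 211, 147, 285], 0.95), ([146, 189, 209, 202], 0.8), ([190, 247, 252, 266], 0.67)]
shaft_tip [([193, 248, 251, 265], 0.69), ([104, 211, 143, 282], 0.63), ([143, 186, 210, 200], 0.61)]
stand [([170, 186, 206, 207], 0.91), ([305, 188, 328, 195], 0.24)]
weight [([226, 121, 245, 148], 0.78)]
gauge [([371, 220, 389, 236], 0.82)]
wrench [([164, 121, 179, 173], 0.65), ([227, 126, 248, 147], 0.51), ([145, 188, 207, 199], 0.3)]
crank_grip [([302, 202, 326, 213], 0.48), ([310, 140, 321, 166], 0.47)]
bore_mouth [([268, 141, 335, 228], 0.69), ([168, 185, 207, 211], 0.26)]
crank [([162, 121, 180, 175], 0.63), ([309, 142, 326, 167], 0.48)]
```

View pictures.

```bash
python3 - <<'E'
import cv2
a=cv2.imread("pics/scene0.png");b=cv2.imread("pics/top0.png")
cv2.imwrite("pics/s0z.png",cv2.resize(a[160:290,130:390],None,fx=3,fy=3,interpolation=cv2.INTER_CUBIC))
cv2.imwrite("pics/t0z.png",cv2.resize(b[100:300,90:400],None,fx=2.55,fy=2.55,interpolation=cv2.INTER_CUBIC))
E
```

```text
(no output)
```

View pics/s0z.png

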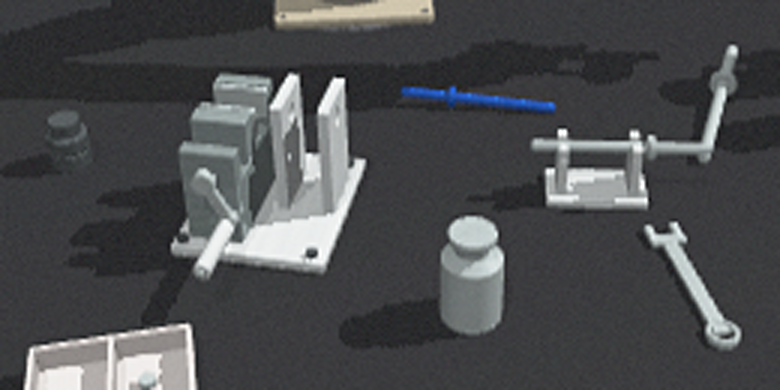

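View pics/t0z.png

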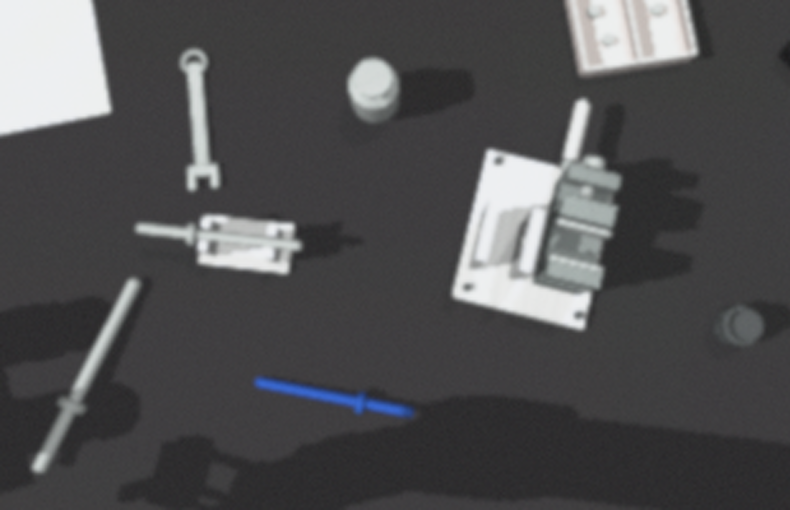

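View pics/top0.png

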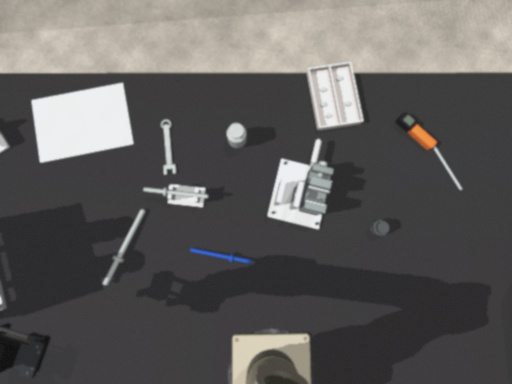

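View pics/scene0.png

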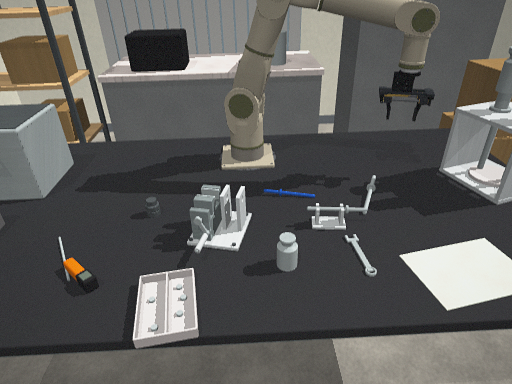

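```bash
python3 - <<'E'
import cv2
a=cv2.imread("pics/scene0.png");b=cv2.imread("pics/top0.png")
def z(im,u,v,w,h,f,name):
    c=cv2.resize(im[v:v+h,u:u+w],None,fx=f,fy=f,interpolation=cv2.INTER_CUBIC)
    for k in range(0,w,10): cv2.putText(c,str(u+k),(k*f,8),0,.3,(0,255,255)); cv2.line(c,(k*f,0),(k*f,h*f),(0,120,120),1)
    for k in range(0,h,10): cv2.putText(c,str(v+k),(0,k*f+4),0,.3,(0,255,255)); cv2.line(c,(0,k*f),(w*f,k*f),(0,120,120),1)
    cv2.imwrite(name,c)
z(a,180,180,80,60,10,"pics/s_fix.png"); z(a,180,200,80,60,10,"pics/s_fix2.png")
z(b,262,135,76,60,10,"pics/t_fix.png");z(b,262,175,76,60,10,"pics/t_fix2.png")
z(b,135,175,80,40,10,"pics/t_st.png"); z(a,300,190,80,50,10,"pics/s_st.png")
E
```

```text
(no output)
```

View pics/s_fix.png

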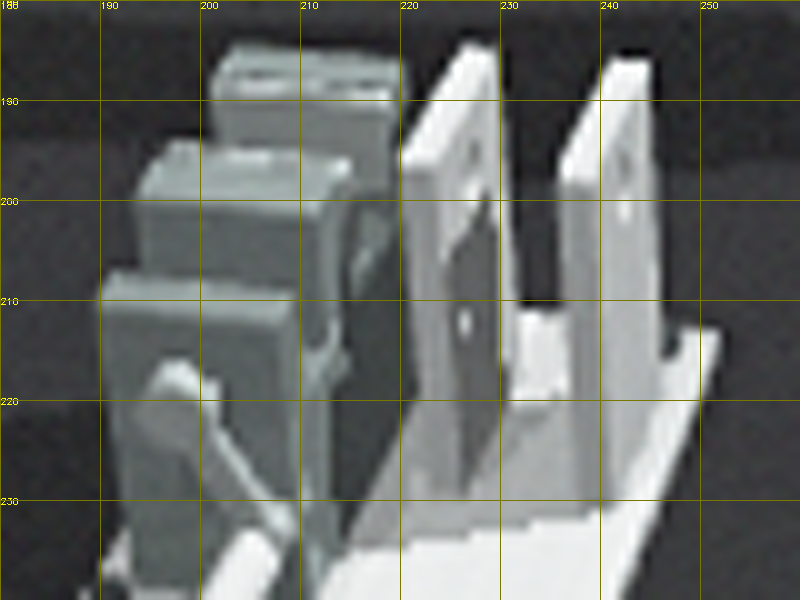

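View pics/s_fix2.png

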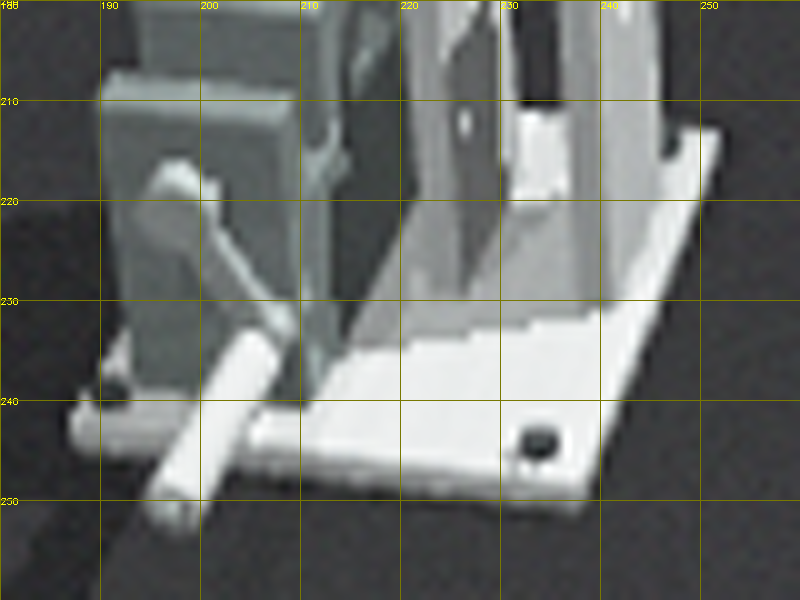

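View pics/t_fix.png

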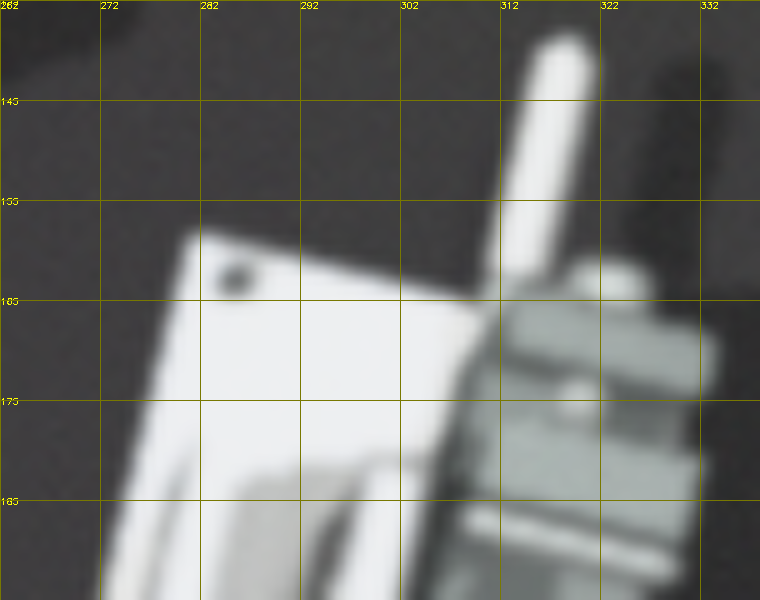

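View pics/t_fix2.png

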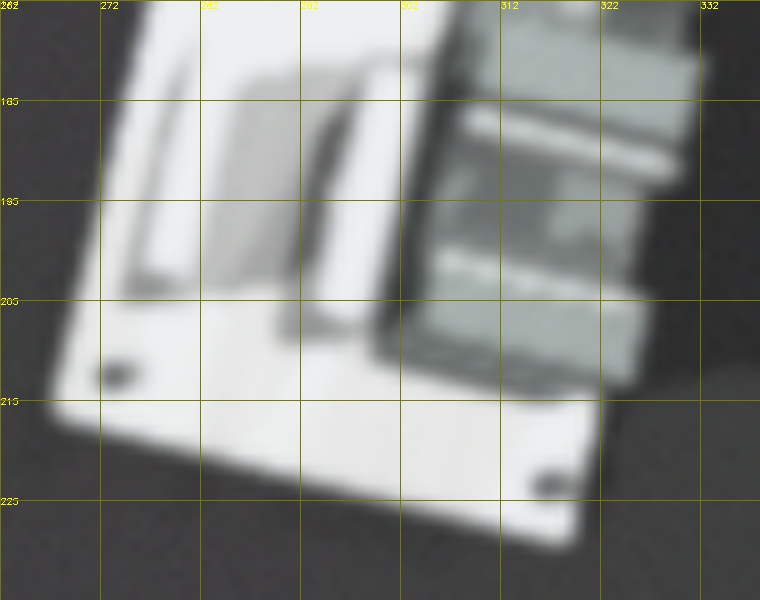

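View pics/t_st.png

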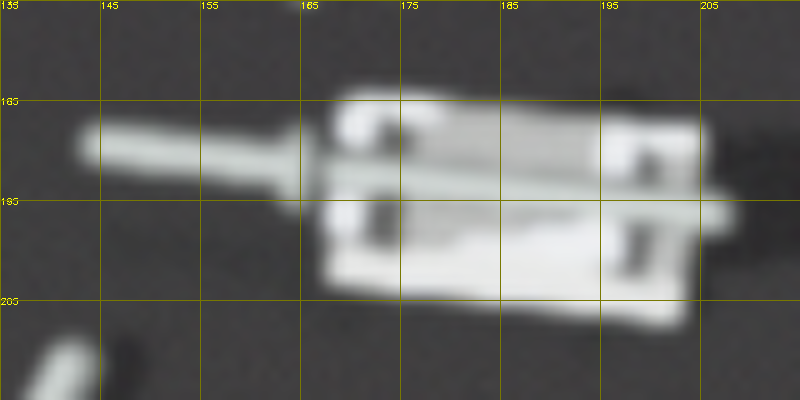

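View pics/s_st.png

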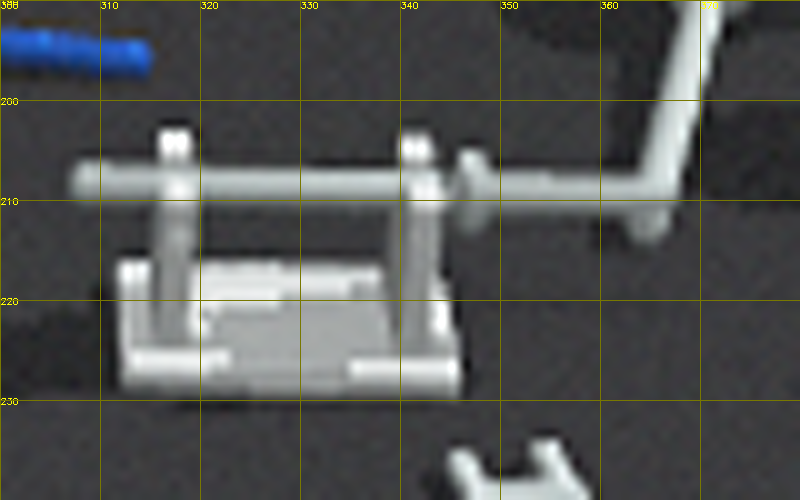

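```bash
cat > h.py <<'E'
import numpy as np
C={'s':(359.493,258.479,195.853,np.array([[0.04663391,0.99868064,-0.02150032,-0.05132195],[0.53002616,-0.04298234,-0.84689125,-0.17971517],[-0.84669803,0.02809811,-0.53133129,1.64660547]])),
'top':(360.016,256.527,185.474,np.array([[-0.01257697,-0.99967198,0.02231025,0.04326187],[-0.99085455,0.00946204,-0.13460214,0.56028346],[0.13434688,-0.0237991,-0.99064853,1.07497601]]))}
def proj(c,p):
    f,cx,cy,M=C[c]; q=M@np.append(p,1); return np.array([f*q[0]/q[2]+cx,f*q[1]/q[2]+cy])
def T(x,y,th,p):
    c,s=np.cos(th),np.sin(th); return np.array([x+c*p[0]-s*p[1],y+s*p[0]+c*p[1],p[2]])
E
cat > fit.py <<'E'
from h import *
from scipy.optimize import least_squares
m=1e-3
F=[('s',(35,98,140),(236.0,198)),('s',(35,110,140),(240.3,199)),('s',(-35,98,140),(241,186)),('s',(-35,110,140),(245,186)),
('s',(35,48,140),(220.2,196.5)),('s',(35,60,140),(224.3,198)),('s',(-35,48,140),(226.8,184.3)),('s',(-35,60,140),(229.8,184.5)),
('top',(-35,98,140),(281,202.5)),('top',(-35,110,140),(276.5,202)),('top',(35,60,140),(299.3,181.3)),('top',(35,48,140),(304.2,181.8)),('top',(-35,60,140),(293.6,206.3)),('top',(-35,48,140),(298.3,207))]
B=[('s',(1,1,12),(239,249)),('s',(-1,1,12),(251.8,213)),('top',(1,1,12),(281,158.7)),('top',(-1,1,12),(267,216.5)),('top',(-1,-1,12),(319.3,229.5))]
G=[('s',36,(198,251)),('s',-36,(207,234)),('top',36,(318.5,139.3))]
def res(v,full=False):
    x,y,th,bx,by,a=v[:6]; off={'s':v[6:8],'top':v[8:10]}
    o=[]
    for c,p,uv in F: o.append(proj(c,T(x,y,th,np.array(p)*m))+off[c]-(np.array(uv)-.5))
    for c,p,uv in B: o.append(proj(c,T(x,y,th,np.array([bx+p[0]*.095,by+p[1]*.0825,.012])))+off[c]-(np.array(uv)-.5))
    for c,e,uv in G: o.append(proj(c,T(x,y,th,np.array([.156+e*m,.05*np.sin(a),.095+.05*np.cos(a)])))+off[c]-(np.array(uv)-.5))
    if full: return np.array(o)
    return np.concatenate([np.ravel(o),v[6:10]/0.5])
for lock in (0,1):
    f=(lambda v:res(np.r_[v[:6],0,0,0,0])) if lock else res
    s=least_squares(f,[.55,-.1,-.2,.04,.03,2.4,0,0,0,0],loss='soft_l1')
    print(np.round(s.x,4)); 
    print(np.round(res(s.x,True),1).tolist())
E
python3 fit.py
```

```text
[ 0.5093 -0.1291 -0.2485  0.0211  0.0379  2.6414  0.1865 -0.0092  0.2021
 -0.0157]
[[-0.1, -0.2], [-0.6, -0.9], [0.5, 0.2], [0.1, 0.5], [-0.1, -0.2], [-0.4, -1.4], [-0.4, 0.6], [0.2, 0.7], [-0.2, 0.0], [0.1, -0.5], [0.2, 0.3], [-0.6, 0.8], [0.4, -0.6], [-0.1, -0.2], [-0.4, -0.7], [0.4, -0.0], [0.1, -0.0], [0.4, 0.1], [-0.5, -0.5], [0.4, 0.0], [-0.4, 1.4], [-0.8, 0.8]]
[ 0.5094 -0.1291 -0.2476  0.0212  0.0377  2.6368  0.      0.      0.
  0.    ]
[[-0.3, -0.2], [-0.7, -0.9], [0.3, 0.2], [-0.1, 0.5], [-0.3, -0.2], [-0.6, -1.3], [-0.6, 0.6], [0.0, 0.7], [-0.4, 0.1], [-0.1, -0.4], [-0.0, 0.3], [-0.8, 0.8], [0.2, -0.5], [-0.3, -0.2], [-0.6, -0.7], [0.2, -0.0], [-0.1, 0.0], [0.3, 0.1], [-0.6, -0.5], [0.3, 0.0], [-0.5, 1.4], [-1.1, 0.8]]
```

```bash
cat > fit2.py <<'E'
from h import *
from scipy.optimize import least_squares
# shaft: tail mid pos (x,y), direction th (from tail to tip); along-values
P=[('top',-.030,(143,189.4)),('top',.163,(208.2,196.4)),('top',.034,(164.3,191.9)),('s',.163,(307,208.0)),('s',.034,(347.2,209)),('s',.0,(354.5,209.0))]
def res(v):
    x,y,th=v; o=[]
    for c,d,uv in P:
        e=proj(c,np.array([x+d*np.cos(th),y+d*np.sin(th),.061]))-(np.array(uv)-.5)
        if c=='s' and d==0: e=e*[0,1]
        o.append(e)
    return np.ravel(o)
s=least_squares(res,[.5,.3,-1.6],loss='soft_l1');print(s.x,np.round(s.fun,2).tolist())
x,y,th=s.x
print('collar',x+.038*np.cos(th),y+.038*np.sin(th),'tip',x+.163*np.cos(th),y+.163*np.sin(th))
f=(.5094,-.1291,-.248)
for n,p in dict(bore=(0,.110,.115),inner=(0,.06,.115),hub=(.156,0,.095),grip=(.156,.05*np.sin(2.64),.095+.05*np.cos(2.64))).items(): print(n,T(*f,np.array(p)))
E
python3 fit2.py; python3 - <<'E'
from scipy.spatial.transform import Rotation as R
from bench import r
s=r.read_state();print(R.from_quat(s['eef_rot']).as_matrix().round(4))
E
```

```text
[ 0.54565178  0.34816758 -1.68845971] [0.58, 0.41, -0.55, 0.28, 0.55, 0.19, 0.37, 0.51, 0.27, 0.38, 0.0, 0.62]
collar 0.5411908862127144 0.31043032358150147 tip 0.5265168772498414 0.1862946177553471
bore [ 0.53640122 -0.02246542  0.115     ]
inner [ 0.52412794 -0.07093568  0.115     ]
hub [ 0.66062723 -0.16739264  0.095     ]
grip [ 0.6665285  -0.14408704  0.05115911]
[[-9.563e-01  2.924e-01  1.000e-04]
 [ 2.924e-01  9.563e-01  1.000e-04]
 [-0.000e+00  1.000e-04 -1.000e+00]]
```

```bash
python3 -m jog '[[-4.2,-1.32,0.5,0,0,0,1],[-4.2,-1.32,0.5,0,0,0,1],[-4.2,-1.32,0.5,0,0,0,1],[-4.2,-1.32,0.5,0,0,0,1],[-4.2,-1.32,0.5,0,0,0,1],[-4.2,-1.32,0.5,0,0,0,1],[-4.2,-1.32,0.5,0,0,0,1],[-4.2,-1.32,0.5,0,0,0,1],[-4.2,-1.32,0.5,0,0,0,1],[-4.2,-1.32,0.5,0,0,0,1],[0,0,0.2,0,0,0.174,1],[0,0,0.2,0,0,0.174,1],[0,0,0.2,0,0,0.174,1],[0,0,0.2,0,0,0.174,1],[0,0,0.2,0,0,0.174,1],[0,0,0.2,0,0,0.174,1],[0,0,0.2,0,0,0.174,1],[0,0,0.2,0,0,0.174,1],[0,0,0,0,0,0,1]]' 40; cat > st.py <<'E'
from bench import r
import numpy as np
from scipy.spatial.transform import Rotation as R
from h import T
s=r.read_state(); M=R.from_quat(s['eef_rot']).as_matrix()
print('t',s['time'],'p',s['ee_pos'].round(4),'yaw',np.arctan2(M[1,0],M[0,0]).round(4),'zax',M[:,2].round(4),'w',round(float(s['width']),4),'F',s['ft_force'].round(1),'M',s['torque'].round(2),'j',s['joint_positions'].round(2))
def to(p): print('tool delta cm',(M.T@(np.array(p)-s['ee_pos'])*100).round(2))
E
python3 - <<'E'
from st import *
to((.5457,.3482,.053)); print('dyaw', 1.6885-np.pi)
E
```

```text
time: 3.58
ee_pos: [0.5456, 0.3488, 0.1674]
eef_rot: [0.747, 0.665, -0.0, 0.0]
ft_force: [-0.4, 0.2, -0.3]
width: 0.087
t 3.575 p [0.5456 0.3488 0.1674] yaw 1.4542 zax [-1.e-04 -3.e-04 -1.e+00] w 0.087 F [-0.4  0.2 -0.3] M [-0.1   0.07 -0.05] j [-0.93  0.44  0.39  1.5  -0.17  1.24 -0.64]
tool delta cm [-5.000e-02  1.000e-02  1.144e+01]
dyaw -1.4530926535897932
```

```bash
cat > snap.py <<'E'
import sys,cv2
from bench import r
def z(im,u,v,w,h,f,name):
    c=cv2.resize(im[v:v+h,u:u+w],None,fx=f,fy=f,interpolation=cv2.INTER_CUBIC)
    for k in range(0,w,10): cv2.putText(c,str(u+k),(k*f,8),0,.3,(0,255,255)); cv2.line(c,(k*f,0),(k*f,h*f),(0,120,120),1)
    for k in range(0,h,10): cv2.putText(c,str(v+k),(0,k*f+4),0,.3,(0,255,255)); cv2.line(c,(0,k*f),(w*f,k*f),(0,120,120),1)
    return c
def two(tag,sb,tb,f=5):
    import numpy as np
    a=r.camera('scene')['frame'][:,:,::-1].copy(); b=r.camera('top')['frame'][:,:,::-1].copy()
    cv2.imwrite(f'pics/raw_s_{tag}.png',a);cv2.imwrite(f'pics/raw_t_{tag}.png',b)
    A=z(a,*sb,f,'');B=z(b,*tb,f,'')
    cv2.imwrite(f'pics/{tag}.png',np.vstack([A,B]))
E
python3 -c "
from snap import *
two('g1',(290,150,130,56),(130,160,130,56))"
```

```text
(no output)
```

View pics/g1.png

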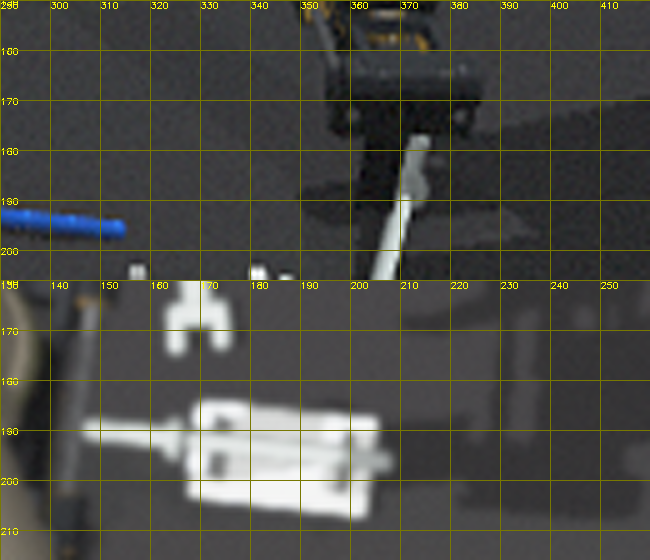

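```bash
python3 -m jog '[[0,0,2.5,0,0,0,1],[0,0,2.5,0,0,0,1],[0,0,2.5,0,0,0,1],[0,0,2,0,0,0,1],[0,0,1.9,0,0,0,1],[0,0,0,0,0,0,1]]' 40; python3 -c "
from snap import *
two('g2',(290,170,130,56),(130,160,130,56))
from st import *"
```

```text
time: 4.42
ee_pos: [0.5451, 0.3482, 0.0521]
eef_rot: [0.747, 0.664, -0.001, -0.0]
ft_force: [-0.8, 0.8, -0.5]
width: 0.0871
t 4.525 p [0.5462 0.3488 0.0541] yaw 1.4531 zax [ 6.e-04  4.e-04 -1.e+00] w 0.0869 F [-0.1 -0.2 -0.2] M [-0.09  0.1  -0.02] j [-0.91  0.55  0.36  1.6  -0.21  1.03 -0.61]
```

View pics/g2.png

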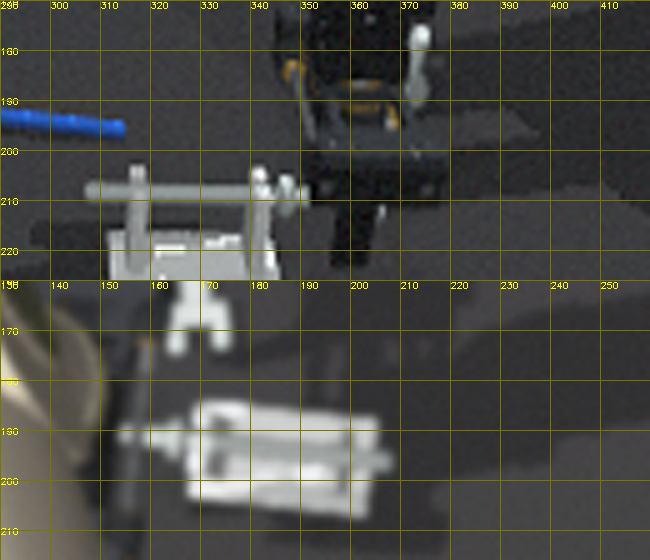

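```bash
python3 -m jog '[[0,0,0,0,0,0,-1],[0,0,0,0,0,0,-1],[0,0,0,0,0,0,-1],[0,0,0,0,0,0,-1],[0,0,0,0,0,0,-1],[0,0,0,0,0,0,-1],[0,0,0,0,0,0,-1],[0,0,0,0,0,0,-1]]' 60; python3 -c "
from st import *"
```

```text
time: 5.52
ee_pos: [0.5458, 0.3486, 0.0535]
eef_rot: [0.748, 0.664, 0.0, -0.0]
ft_force: [-0.3, 0.4, 0.6]
width: 0.0147
t 5.525 p [0.5458 0.3486 0.0535] yaw 1.4528 zax [-0.  0. -1.] w 0.0147 F [-0.3  0.4  0.6] M [-0.07  0.02  0.01] j [-0.91  0.55  0.36  1.6  -0.21  1.03 -0.61]
```

```bash
python3 -m jog '[[0,0,0,0,0,0,-1],[0,0,0,0,0,0,-1],[0,0,0,0,0,0,-1]]' 60; python3 -c "
from st import *"
```

```text
time: 5.9
ee_pos: [0.5459, 0.3487, 0.0536]
eef_rot: [0.748, 0.664, 0.0, -0.0]
ft_force: [0.4, -0.7, 0.1]
width: 0.0103
t 5.9 p [0.5459 0.3487 0.0536] yaw 1.4528 zax [ 1.e-04  1.e-04 -1.e+00] w 0.0103 F [ 0.4 -0.7  0.1] M [-0.11  0.01  0.01] j [-0.91  0.55  0.36  1.6  -0.21  1.03 -0.61]
```

```bash
python3 -m jog '[[0,0,0,0,0,0,-1],[0,0,0,0,0,0,-1]]' 60; python3 -c "
from snap import *
two('g3',(290,170,130,56),(130,160,130,56))
from st import *"
```

```text
time: 6.15
ee_pos: [0.5459, 0.3487, 0.0536]
eef_rot: [0.748, 0.664, 0.0, -0.0]
ft_force: [0.2, 0.0, 0.4]
width: 0.01
t 6.25 p [0.5459 0.3487 0.0536] yaw 1.4528 zax [ 1.e-04  2.e-04 -1.e+00] w 0.0103 F [ 0.5 -0.6  0.2] M [-0.14 -0.09  0.05] j [-0.91  0.55  0.36  1.6  -0.21  1.03 -0.61]
```

View pics/g3.png

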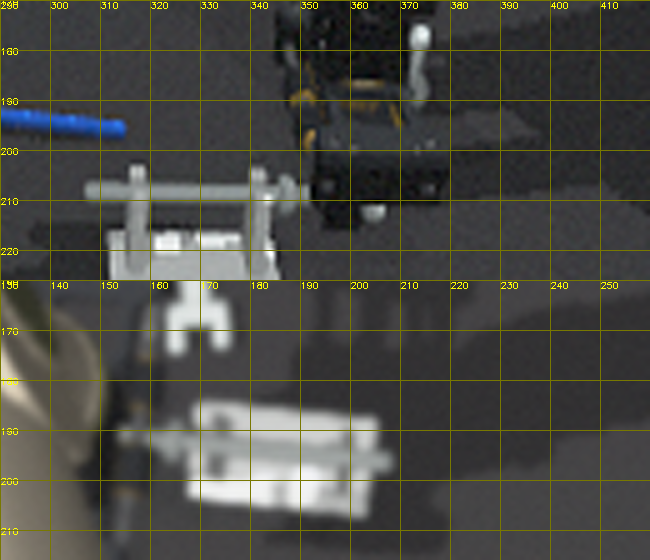

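```bash
python3 -m jog '[[0,0,-0.5,0,0,0,-1],[0,0,-1,0,0,0,-1],[0,0,-1.5,0,0,0,-1],[0,0,-1.5,0,0,0,-1],[0,0,-0.9,0,0,0,-1],[0,0,0,0,0,0,-1]]' 60; python3 -c "
from snap import *
two('g4',(280,150,130,56),(130,160,130,56))
from st import *"
```

```text
time: 7.0
ee_pos: [0.5462, 0.3489, 0.1086]
eef_rot: [0.748, 0.664, 0.001, -0.0]
ft_force: [-0.3, 0.6, -1.8]
width: 0.0102
t 7.1 p [0.5456 0.3486 0.1072] yaw 1.4529 zax [-4.e-04 -2.e-04 -1.e+00] w 0.0103 F [-0.5  0.2 -1.7] M [-0.    0.02 -0.02] j [-0.92  0.49  0.37  1.56 -0.19  1.13 -0.62]
```

View pics/g4.png

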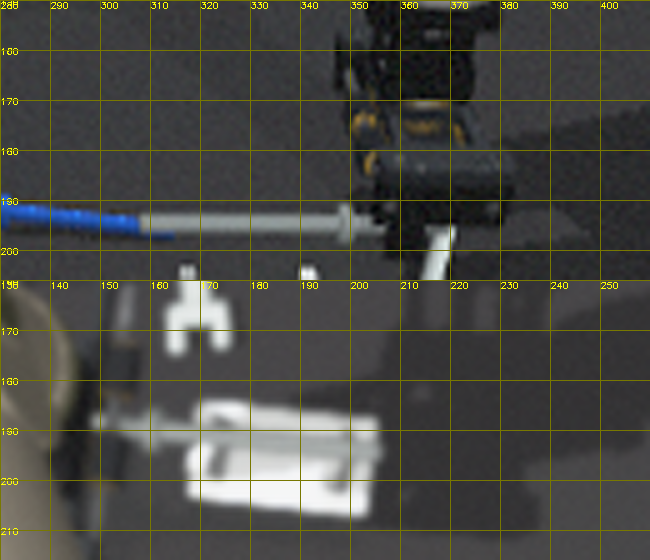

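```bash
python3 -c "
from st import *
p=T(.5094,-.1291,-.248,np.array([0,.298,.107]));print(p);to(p)"
```

```text
t 7.1 p [0.5456 0.3486 0.1072] yaw 1.4529 zax [-4.e-04 -2.e-04 -1.e+00] w 0.0103 F [-0.5  0.2 -1.7] M [-0.    0.02 -0.02] j [-0.92  0.49  0.37  1.56 -0.19  1.13 -0.62]
[0.58254876 0.15978278 0.107     ]
tool delta cm [-18.31   5.89   0.02]
```

```bash
python3 -m jog '[[-2,0.65,0,0,0,0,-1],[-3,0.98,0,0,0,0,-1],[-3,0.98,0,0,0,0,-1],[-3,0.98,0,0,0,0,-1],[-3,0.98,0,0,0,0,-1],[-2.3,0.75,0,0,0,0,-1],[-1.5,0.42,0,0,0,0,-1],[-0.5,0.16,0,0,0,0.03,-1],[0,0,0,0,0,0.05,-1],[0,0,0,0,0,0.05,-1],[0,0,0,0,0,0,-1],[0,0,0,0,0,0,-1]]' 60; python3 -c "
from snap import *
two('g5',(190,150,130,60),(190,145,130,60))
from st import *
p=T(.5094,-.1291,-.248,np.array([0,.298,.107]));print(p);to(p)"
```

```text
time: 8.6
ee_pos: [0.5827, 0.1605, 0.1075]
eef_rot: [0.789, 0.615, 0.0, -0.0]
ft_force: [-0.1, -0.1, -2.2]
width: 0.0106
t 8.7 p [0.5828 0.1602 0.1075] yaw 1.3236 zax [-0.e+00  2.e-04 -1.e+00] w 0.0101 F [-0.2  0.4 -1.3] M [0.01 0.03 0.02] j [-0.71  0.41  0.46  1.69 -0.2   1.09 -0.44]
[0.58254876 0.15978278 0.107     ]
tool delta cm [-0.05 -0.01  0.05]
```

View pics/g5.png

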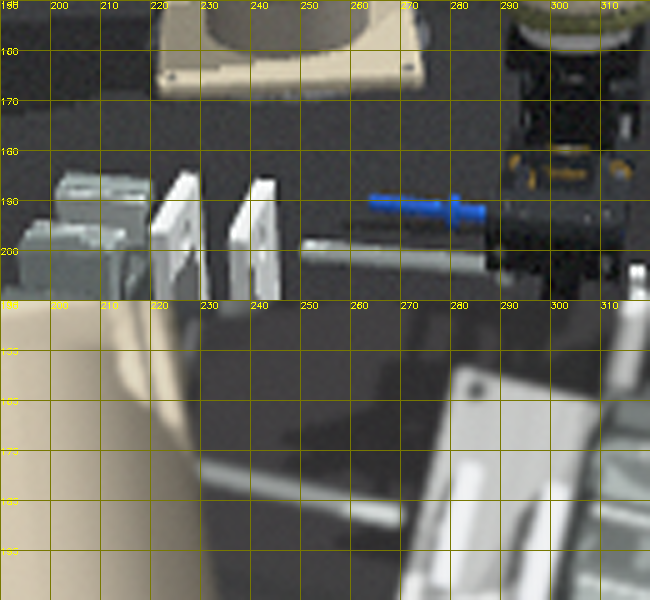

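```bash
cat > ax.py <<'E'
import cv2,numpy as np
from h import *
def edge(tag,cam,u0,u1,pred,hw=5):
    im=cv2.imread(f'pics/raw_{"s" if cam=="s" else "t"}_{tag}.png').astype(float).mean(2)
    out=[]
    for u in range(u0,u1):
        vc=pred(u); lo=int(round(vc-hw)); col=im[lo:lo+2*hw+1,u]
        bg=np.minimum(col[:2].mean(),col[-2:].mean()) ; w=np.clip(col-bg-15,0,None)
        out.append((u,(w*np.arange(lo,lo+2*hw+1)).sum()/w.sum()))
    return np.array(out)
def cmp(tag,tail,yaw,pitch=0,su=(252,284),tu=(234,266)):
    d=-np.array([np.cos(yaw)*np.cos(pitch),np.sin(yaw)*np.cos(pitch),np.sin(pitch)])
    for c,(u0,u1) in (('s',su),('top',tu)):
        a=np.array([proj(c,tail+d*k) for k in np.linspace(0.03,.163,50)])
        o=np.argsort(a[:,0]); pr=lambda u:np.interp(u,a[o,0],a[o,1])
        e=edge(tag,c,u0,u1,pr)
        dv=e[:,1]-[pr(u) for u in e[:,0]]
        print(c,'tip pred',a[-1].round(1),'dv(mean by thirds)',[x.mean().round(2) for x in np.array_split(dv,3)])
E
python3 -c "
from ax import *
from st import *
cmp('g5',s['ee_pos']+[0,0,.008],1.3236)"
```

```text
t 8.7 p [0.5828 0.1602 0.1075] yaw 1.3236 zax [-0.e+00  2.e-04 -1.e+00] w 0.0101 F [-0.2  0.4 -1.3] M [0.01 0.03 0.02] j [-0.71  0.41  0.46  1.69 -0.2   1.09 -0.44]
s tip pred [250.1 199.1] dv(mean by thirds) [np.float64(0.03), np.float64(0.07), np.float64(-0.11)]
top tip pred [269.4 187.8] dv(mean by thirds) [np.float64(0.17), np.float64(0.1), np.float64(0.25)]
```

```bash
python3 - <<'E'
import cv2,numpy as np
from h import *
f=(.5094,-.1291,-.248)
out=[]
for c,fn,(u,v,w,h) in (('s','raw_s_g5',(182,178,75,40)),('top','raw_t_g5',(262,150,75,65))):
    im=cv2.imread(f'pics/{fn}.png'); k=10 if c=='s' else 9
    k=10
    C_=cv2.resize(im[v:v+h,u:u+w],None,fx=k,fy=k,interpolation=cv2.INTER_CUBIC)
    def P(p):
        q=proj(c,T(*f,np.array(p)*1e-3)); return tuple(int(x) for x in ((q-[u,v]+.5)*k))
    for y0,y1 in ((110,98),(60,48)):
        t=[P((35,y0,140)),P((35,y1,140)),P((-35,y1,140)),P((-35,y0,140))]
        cv2.polylines(C_,[np.array(t)],True,(0,0,255),1)
        cv2.line(C_,P((35,y0,140)),P((35,y0,12)),(0,0,255),1);cv2.line(C_,P((35,y1,140)),P((35,y1,12)),(0,0,255),1);cv2.line(C_,P((-35,y0,140)),P((-35,y0,12)),(0,0,255),1)
        cv2.polylines(C_,[np.array([P((8.5*np.cos(a),y0,115+8.5*np.sin(a))) for a in np.linspace(0,6.28,30)])],True,(255,0,0),1)
    b=[P((21+sx*95,38+sy*82.5,12)) for sx,sy in ((1,1),(1,-1),(-1,-1),(-1,1))];cv2.polylines(C_,[np.array(b)],True,(0,200,0),1)
    cv2.imwrite(f'pics/ov_{c}.png',C_[:600])
E
```

```text
(no output)
```

View pics/ov_s.png

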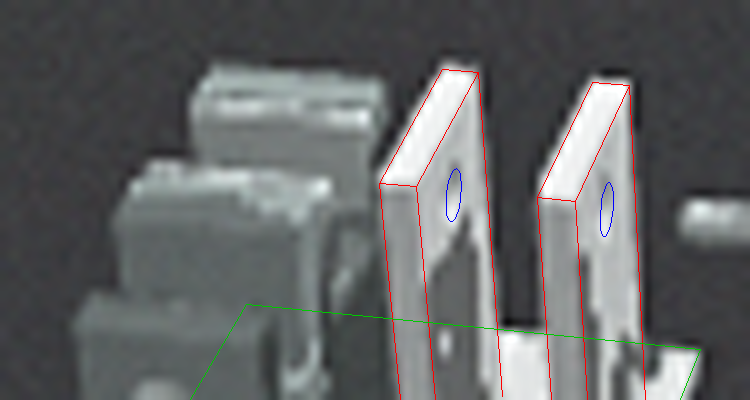

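View pics/ov_top.png

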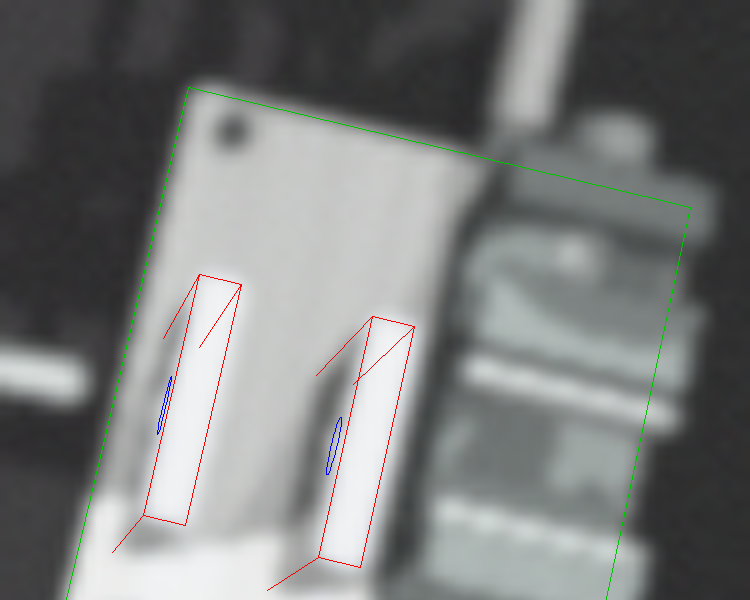

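```bash
python3 -m jog '[[-0.8,0,0.05,0,0,0,-1],[-0.8,0,0,0,0,0,-1],[-0.6,0,0,0,0,0,-1],[-0.5,0,0,0,0,0,-1],[-0.5,0,0,0,0,0,-1],[-0.5,0,0,0,0,0,-1],[0,0,0,0,0,0,-1]]' 60; python3 -c "
from snap import *
two('g6',(190,160,130,50),(220,150,130,60))
from st import *
p=T(.5094,-.1291,-.248,np.array([0,.298,.107]));print(p);to(p)
from ax import *
cmp('g6',s['ee_pos']+[0,0,.008],1.3236,su=(252,272),tu=(240,264))"
```

```text
time: 9.57
ee_pos: [0.5738, 0.1236, 0.1071]
eef_rot: [0.789, 0.614, 0.0, -0.0]
ft_force: [-0.3, 0.0, -1.6]
width: 0.0106
t 9.675 p [0.5738 0.1243 0.1071] yaw 1.323 zax [ 1.e-04  3.e-04 -1.e+00] w 0.0105 F [-0.1  0.2 -0.5] M [-0.03  0.05 -0.01] j [-0.68  0.37  0.48  1.74 -0.19  1.08 -0.39]
[0.58254876 0.15978278 0.107     ]
tool delta cm [ 3.65 -0.02  0.01]
s tip pred [238.6 198.2] dv(mean by thirds) [np.float64(0.07), np.float64(0.01), np.float64(-0.11)]
top tip pred [281.9 190.9] dv(mean by thirds) [np.float64(nan), np.float64(0.15), np.float64(0.09)]ax.py:9: RuntimeWarning: invalid value encountered in scalar divide
  out.append((u,(w*np.arange(lo,lo+2*hw+1)).sum()/w.sum()))
```

View pics/g6.png

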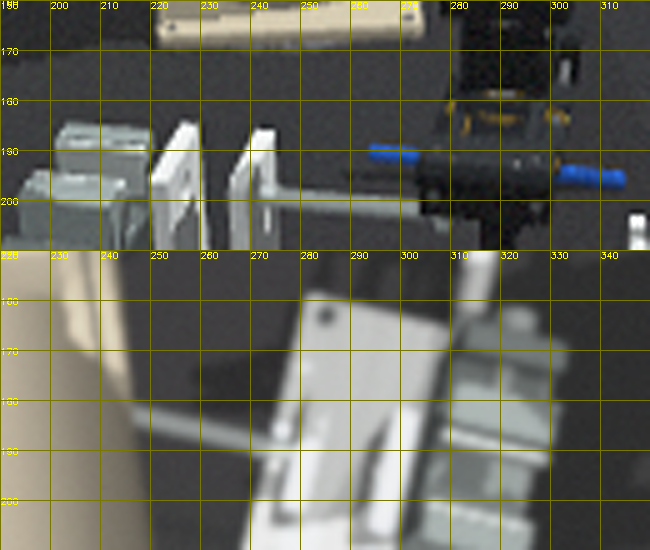

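Entered the outer bore about 11 mm with no force. On to the inner plate.

```bash
python3 -m jog '[[-0.8,0,0,0,0,0,-1],[-0.8,0,0,0,0,0,-1],[-0.8,0,0,0,0,0,-1],[-0.6,0,0,0,0,0,-1],[-0.5,0,0,0,0,0,-1],[-0.4,0,0,0,0,0,-1],[-0.4,0,0,0,0,0,-1],[-0.4,0,0,0,0,0,-1],[0,0,0,0,0,0,-1]]' 60; python3 -c "
from snap import *
two('g7',(190,160,130,50),(220,150,130,60))
from st import *
p=T(.5094,-.1291,-.248,np.array([0,.298,.107]));to(p)"
```

```text
time: 10.8
ee_pos: [0.5622, 0.0782, 0.107]
eef_rot: [0.789, 0.614, 0.0, -0.0]
ft_force: [0.1, 0.1, -1.0]
width: 0.0103
t 10.9 p [0.5623 0.0787 0.107 ] yaw 1.3229 zax [ 1.e-04  2.e-04 -1.e+00] w 0.0104 F [ 0.7  0.1 -0.2] M [-0.01  0.05  0.01] j [-0.64  0.33  0.5   1.79 -0.18  1.06 -0.32]
tool delta cm [ 8.36 -0.02  0.01]
```

View pics/g7.png

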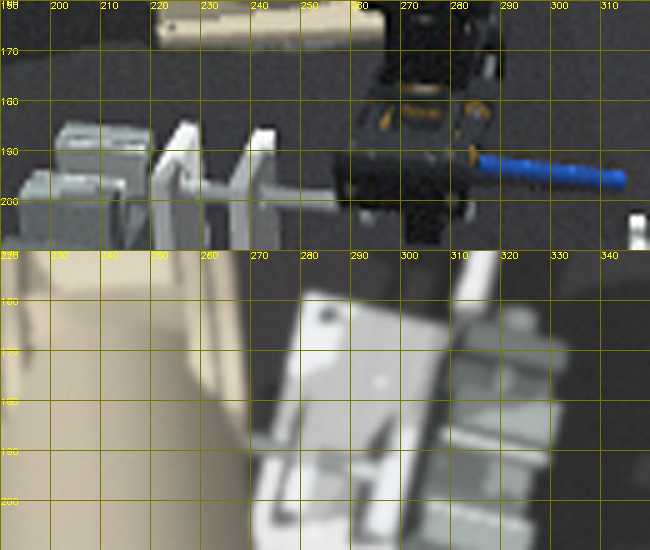

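```bash
python3 -m jog '[[-0.7,0,0,0,0,0,-1],[-0.8,0,0,0,0,0,-1],[-0.8,0,0,0,0,0,-1],[-0.8,0,0,0,0,0,-1],[-0.8,0,0,0,0,0,-1],[-0.8,0,0,0,0,0,-1],[-0.6,0,0,0,0,0,-1],[-0.4,0,0,0,0,0,-1],[-0.3,0,0,0,0,0,-1],[0,0,0,0,0,0,-1]]' 60; python3 -c "
from snap import *
two('g8',(180,160,130,50),(220,150,130,60))
from st import *
p=T(.5094,-.1291,-.248,np.array([0,.298,.107]));to(p)"
```

```text
time: 12.15
ee_pos: [0.5475, 0.0203, 0.107]
eef_rot: [0.789, 0.614, 0.0, -0.0]
ft_force: [0.3, 0.7, -1.5]
width: 0.01
t 12.25 p [0.5476 0.0206 0.107 ] yaw 1.323 zax [ 1.e-04  2.e-04 -1.e+00] w 0.01 F [ 1.  -0.2 -1.1] M [0.06 0.08 0.  ] j [-0.57  0.29  0.53  1.84 -0.17  1.05 -0.23]
tool delta cm [ 1.435e+01 -2.000e-02  1.000e-02]
```

View pics/g8.png

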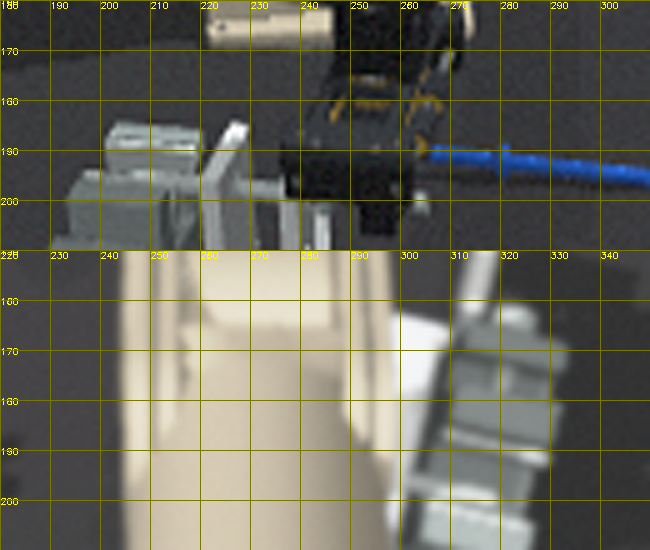

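```bash
python3 -m jog '[[-0.2,0,0,0,0,0,-1],[-0.2,0,0,0,0,0,-1],[-0.1,0,0,0,0,0,-1],[0,0,0,0,0,0,-1]]' 60; python3 -m jog '[[-0.1,0,0,0,0,0,-1]]';python3 -m jog '[[-0.1,0,0,0,0,0,-1]]'
```

```text
time: 12.75
ee_pos: [0.5464, 0.0161, 0.1071]
eef_rot: [0.789, 0.614, 0.0, -0.0]
ft_force: [1.5, 2.4, -2.0]
width: 0.0106
time: 12.88
ee_pos: [0.5464, 0.016, 0.1072]
eef_rot: [0.789, 0.615, 0.001, -0.0]
ft_force: [3.4, 8.1, -2.5]
width: 0.0104
time: 13.0
ee_pos: [0.5464, 0.0159, 0.1072]
eef_rot: [0.789, 0.615, 0.001, -0.001]
ft_force: [3.2, 11.0, -3.3]
width: 0.0103
```

```bash
python3 -m jog '[[0.12,0,0,0,0,0,-1],[0,0,0,0,0,0,-0.5],[0,0,0,0,0,0,-0.3],[0,0,0,0,0,0,0],[0,0,0,0,0,0,0],[0,0,0,0,0,0,0.2],[0,0,0,0,0,0,0.2],[0,0,0,0,0,0,0.2]]' 60; python3 -c "
from snap import *
two('g9',(180,160,130,50),(220,150,130,60))
from st import *"
```

```text
time: 14.0
ee_pos: [0.5461, 0.0148, 0.107]
eef_rot: [0.789, 0.614, 0.0, -0.0]
ft_force: [0.0, -0.3, -0.0]
width: 0.0519
t 14.1 p [0.5461 0.0147 0.107 ] yaw 1.3228 zax [-0.e+00  1.e-04 -1.e+00] w 0.052 F [ 0.7 -0.1 -0.5] M [-0.08  0.04 -0.02] j [-0.57  0.29  0.53  1.85 -0.17  1.05 -0.22]
```

View pics/g9.png

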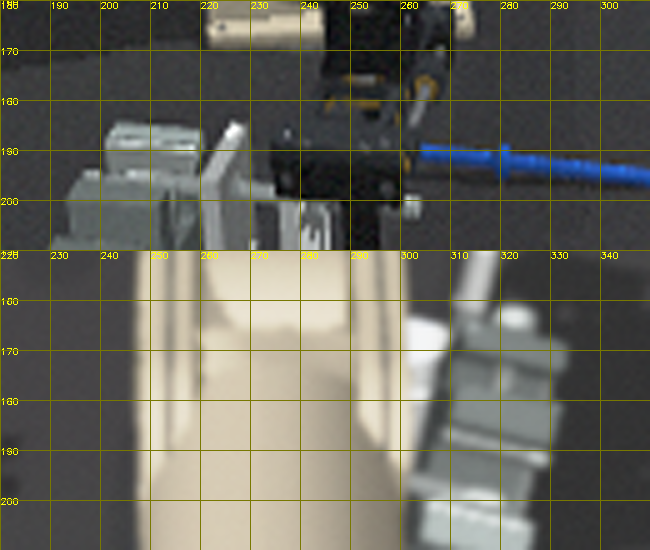

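```bash
python3 -m jog '[[0,0,-1.5,0,0,0,0.2],[0,0,-2.5,0,0,0,0.5],[0,0,-3,0,0,0,1],[0,0,-3,0,0,0,1],[0,0,-3,0,0,0,1],[0,0,0,0,0,-0.157,1],[0,0,0,0,0,-0.157,1],[0,0,0,0,0,-0.157,1],[0,0,0,0,0,-0.157,1],[0,0,0,0,0,-0.157,1],[0,0,0,0,0,-0.157,1],[0,0,0,0,0,-0.157,1],[0,0,0,0,0,-0.157,1],[0,0,0,0,0,-0.157,1],[0,0,0,0,0,-0.157,1],[0,0,0,0,0,0,1]]' 40; python3 -c "
from st import *
a=2.64
p=T(.5094,-.1291,-.248,np.array([.168,.05*np.sin(a),.087+.05*np.cos(a)]));print(p);to(p)"
```

```text
time: 16.1
ee_pos: [0.5462, 0.0145, 0.238]
eef_rot: [0.125, 0.992, 0.0, 0.0]
ft_force: [0.7, -0.6, 0.2]
width: 0.0874
t 16.1 p [0.5462 0.0145 0.238 ] yaw 2.8915 zax [ 1.e-03  2.e-04 -1.e+00] w 0.0874 F [ 0.7 -0.6  0.2] M [-0.02  0.    0.01] j [-0.49  0.15  0.42  1.69 -0.07  1.31  1.27]
[ 0.67816136 -0.14703263  0.04315911]
tool delta cm [-16.76 -12.4   19.5 ]
```

```bash
python3 -m jog '[[-3,-2.2,0,0,0,0,1],[-3,-2.2,0,0,0,0,1],[-3,-2.2,0,0,0,0,1],[-3,-2.2,0,0,0,0,1],[-2.8,-2.1,0,0,0,0,1],[-1.96,-1.5,0,0,0,0,1],[0,0,2,0,0,0,1],[0,0,0,0,0,0,1]]' 40; python3 -c "
from snap import *
two('g10',(170,170,130,90),(255,125,100,65),6)
from st import *
a=2.64
p=T(.5094,-.1291,-.248,np.array([.168,.05*np.sin(a),.087+.05*np.cos(a)]));print(p);to(p)"
```

```text
time: 17.1
ee_pos: [0.6768, -0.1454, 0.2147]
eef_rot: [0.125, 0.992, 0.0, -0.002]
ft_force: [-0.4, 0.6, -0.7]
width: 0.0867Traceback (most recent call last):
  File "<string>", line 3, in <module>
    two('g10',(170,170,130,90),(255,125,100,65),6)
    ~~~^^^^^^^^^^^^^^^^^^^^^^^^^^^^^^^^^^^^^^^^^^^
  File "snap.py", line 13, in two
    cv2.imwrite(f'pics/{tag}.png',np.vstack([A,B]))
                                  ~~~~~~~~~^^^^^^^
    return _nx.concatenate(arrs, 0, dtype=dtype, casting=casting)
           ~~~~~~~~~~~~~~~^^^^^^^^^^^^^^^^^^^^^^^^^^^^^^^^^^^^^^^
ValueError: all the input array dimensions except for the concatenation axis must match exactly, but along dimension 1, the array at index 0 has size 780 and the array at index 1 has size 600
```

```bash
python3 - <<'E'
import cv2
from snap import z
cv2.imwrite('pics/g10s.png',z(cv2.imread('pics/raw_s_g10.png'),180,172,80,60,10,''));cv2.imwrite('pics/g10s2.png',z(cv2.imread('pics/raw_s_g10.png'),180,200,80,60,10,''));cv2.imwrite('pics/g10t.png',z(cv2.imread('pics/raw_t_g10.png'),255,145,80,60,10,''))
E
```

```text
(no output)
```

View pics/g10s.png

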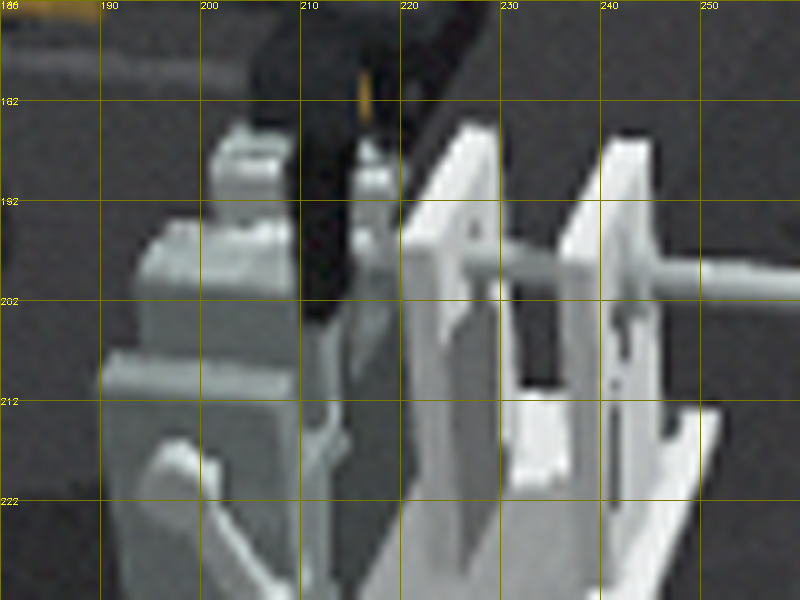

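View pics/g10t.png

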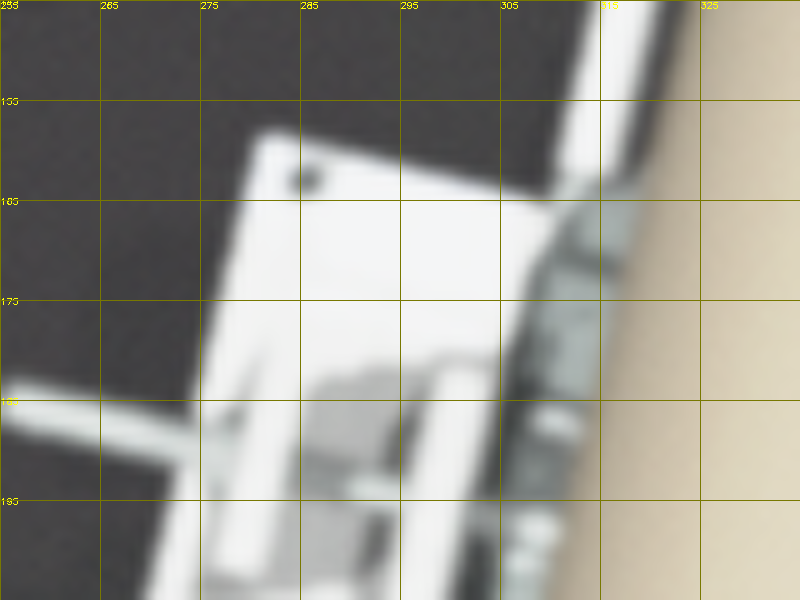

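View pics/g10s2.png

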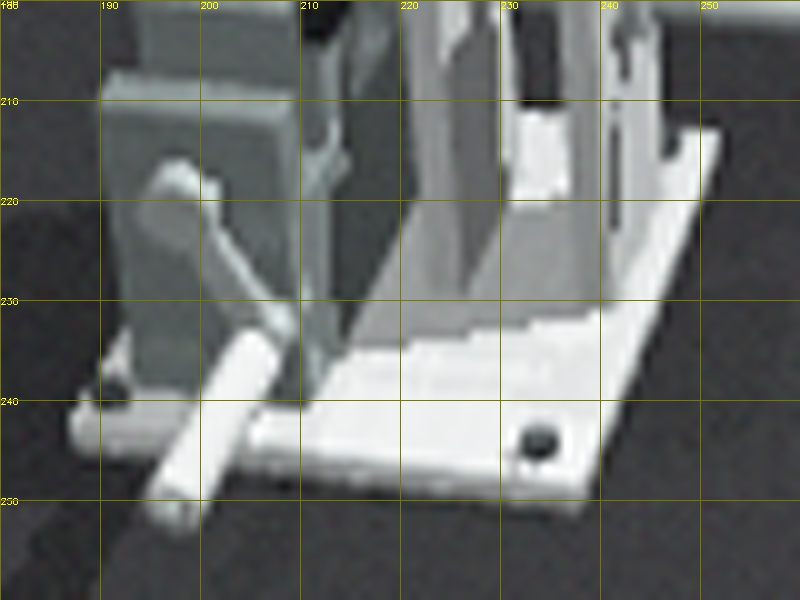

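```bash
python3 - <<'E'
import cv2,numpy as np
from snap import z
cv2.imwrite('pics/g10w.png',np.vstack([z(cv2.imread('pics/raw_s_g10.png'),200,165,120,45,6,''),z(cv2.imread('pics/raw_t_g10.png'),210,160,120,50,6,'')]))
E
```

```text
(no output)
```

View pics/g10w.png

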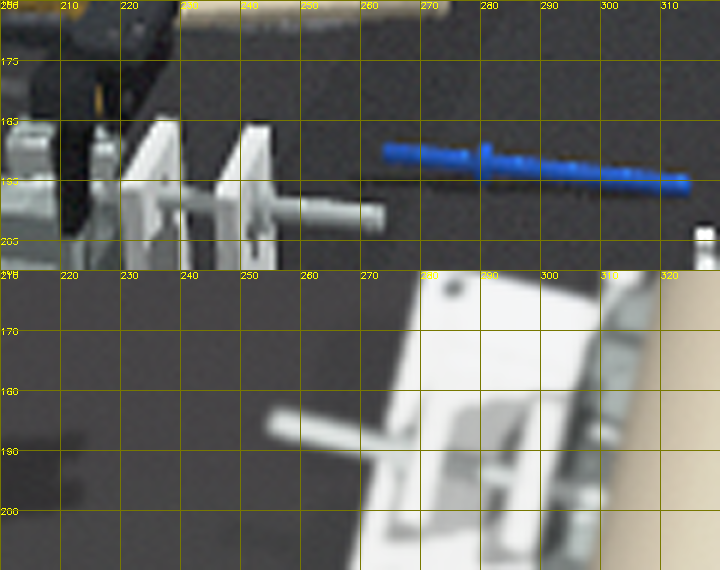

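```bash
python3 -c "
from h import *
f=(.5094,-.1291,-.248)
for y in (.178,.180,.183,.118,.110): print(y,[ (proj(c,T(*f,np.array([0,y,.1135])))+.5).round(1) for c in ('s','top')])"
```

```text
0.178 [array([263.9, 201.3]), array([255.4, 185.1])]
0.18 [array([264.6, 201.4]), array([254.8, 184.9])]
0.183 [array([265.5, 201.5]), array([253.7, 184.7])]
0.118 [array([245.2, 199.6]), array([275.7, 189.9])]
0.11 [array([242.7, 199.4]), array([278.4, 190.6])]
```

```bash
python3 -c "
from st import *
a=2.64
p=T(.5094,-.1291,-.248,np.array([.168,.05*np.sin(a),.087+.05*np.cos(a)]));print(p);to(p)"; python3 - <<'E'
import cv2,numpy as np
from h import *
f=(.5094,-.1291,-.248)
k=10;u,v,w,h=185,205,60,55
im=cv2.imread('pics/raw_s_g10.png');C_=cv2.resize(im[v:v+h,u:u+w],None,fx=k,fy=k,interpolation=cv2.INTER_CUBIC)
for a,col in ((2.4,(0,255,0)),(2.52,(255,0,0)),(2.64,(0,0,255))):
    q=[tuple(int(t) for t in ((proj('s',T(*f,np.array([x,.05*np.sin(a),.095+.05*np.cos(a)])))-[u,v]+.5)*k)) for x in (.12,.192)]
    cv2.line(C_,q[0],q[1],col,1)
cv2.imwrite('pics/crk.png',C_)
E
```

```text
t 17.2 p [ 0.6776 -0.1453  0.2169] yaw 2.8931 zax [-7.e-04  9.e-04 -1.e+00] w 0.0871 F [-0.3  0.1  0. ] M [ 0.01 -0.01  0.02] j [-0.19  0.52  0.5   1.3  -0.25  1.38  1.62]
[ 0.67816136 -0.14703263  0.04315911]
tool delta cm [-0.12 -0.17 17.37]
```

View pics/crk.png

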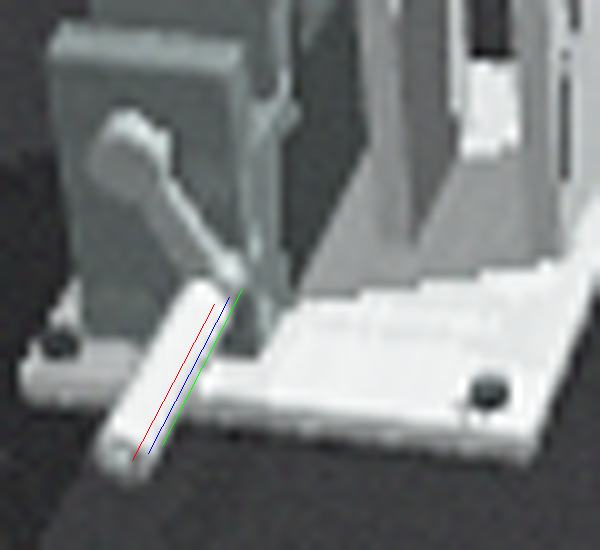

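```bash
python3 -m jog '[[-0.1,-0.35,2.5,0,0,0,1],[0,0,3,0,0,0,1],[0,0,3,0,0,0,1],[0,0,3,0,0,0,1],[0,0,2.5,0,0,0,1],[0,0,2,0,0,0,1],[0,0,1.5,0,0,0,1],[0,0,0,0,0,0,1]]' 40; python3 -c "
from snap import *
two('g11',(150,190,130,70),(255,125,130,50),5)
from st import *
a=2.7
p=T(.5094,-.1291,-.248,np.array([.168,.05*np.sin(a),.087+.05*np.cos(a)]));print(p);to(p)"
```

```text
time: 18.2
ee_pos: [0.6776, -0.15, 0.0412]
eef_rot: [0.124, 0.992, 0.0, -0.001]
ft_force: [-0.4, 0.8, 0.4]
width: 0.0871
t 18.3 p [ 0.6786 -0.1505  0.0428] yaw 2.8927 zax [ 1.e-03 -1.e-04 -1.e+00] w 0.0874 F [ 0.1 -0.1 -0.2] M [ 0.04 -0.02  0.03] j [-0.16  0.67  0.45  1.47 -0.31  1.08  1.68]
[ 0.67750544 -0.14962301  0.04179639]
tool delta cm [0.12 0.05 0.1 ]
```

View pics/g11.png

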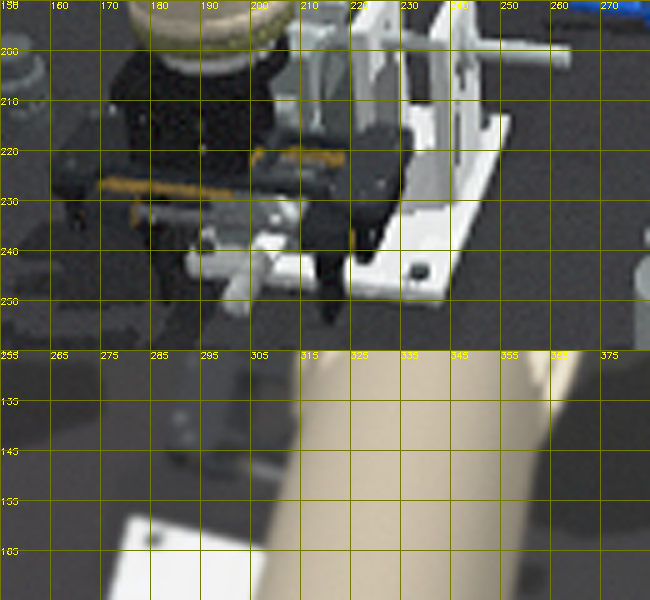

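```bash
python3 -m jog '[[0,0,0,0,0,0,-0.3],[0,0,0,0,0,0,-0.5],[0,0,0,0,0,0,-1],[0,0,0,0,0,0,-1],[0,0,0,0,0,0,-1],[0,0,0,0,0,0,-1],[0,0,0,0,0,0,-1],[0,0,0,0,0,0,-1],[0,0,0,0,0,0,-1],[0,0,0,0,0,0,-1]]' 40; python3 -c "
from snap import *
two('g12',(150,190,130,70),(255,125,130,50),5)
from st import *
"
```

```text
time: 19.55
ee_pos: [0.6781, -0.1503, 0.042]
eef_rot: [0.124, 0.992, 0.0, -0.0]
ft_force: [0.1, 0.1, 0.6]
width: 0.0167
t 19.65 p [ 0.6781 -0.1504  0.042 ] yaw 2.8927 zax [ 0.e+00  1.e-04 -1.e+00] w 0.0169 F [ 0.7 -0.3 -0.8] M [-0.05 -0.02 -0.04] j [-0.16  0.67  0.45  1.47 -0.31  1.07  1.68]
```

View pics/g12.png

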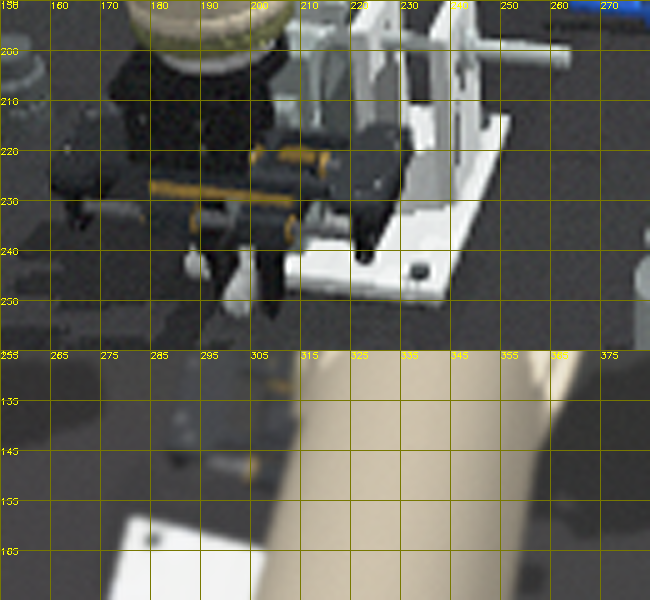

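```bash
cat > crk.py <<'E'
from st import *
def fx():
    d=s['ee_pos']-np.array([.5094,-.1291,0]); c,sn=np.cos(-.248),np.sin(-.248)
    return np.array([c*d[0]+sn*d[1],-sn*d[0]+c*d[1],s['ee_pos'][2]+.008])
p=fx(); q=p-[.156,0,.095]; print('fix',p.round(4),'ang',np.arctan2(q[1],q[2]).round(3),'rad',np.hypot(q[1],q[2]).round(4))
F=s['ft_force']; c,sn=np.cos(-.248),np.sin(-.248); fy=-sn*F[0]+c*F[1]; u=q[1:]/np.hypot(*q[1:]); 
print('F radial out',round(u[0]*fy+u[1]*F[2],1),'tang(cw)',round(u[1]*fy-u[0]*F[2],1))
def rows(a0,a1,n,r=5.0):
    a=np.linspace(a0,a1,n+1); print([[0,round(r*(np.sin(y)-np.sin(x)),2),round(-r*(np.cos(y)-np.cos(x)),2),0,0,0,-1] for x,y in zip(a,a[1:])])
E
python3 -c "
from crk import *
a=float(np.arctan2(q[1],q[2]))
rows(a,a+.8,4)"
```

```text
t 19.65 p [ 0.6781 -0.1504  0.042 ] yaw 2.8927 zax [ 0.e+00  1.e-04 -1.e+00] w 0.0169 F [ 0.7 -0.3 -0.8] M [-0.05 -0.02 -0.04] j [-0.16  0.67  0.45  1.47 -0.31  1.07  1.68]
fix [0.1688 0.0208 0.05  ] ang 2.709 rad 0.0496
F radial out 0.7 tang(cw) 0.4
[[0, np.float64(-0.94), np.float64(0.33), 0, 0, 0, -1], [0, np.float64(-0.99), np.float64(0.13), 0, 0, 0, -1], [0, np.float64(-1.0), np.float64(-0.07), 0, 0, 0, -1], [0, np.float64(-0.96), np.float64(-0.26), 0, 0, 0, -1]]
```

```bash
python3 -m jog '[[0,-0.94,0.33,0,0,0,-1],[0,-0.99,0.13,0,0,0,-1],[0,-1,-0.07,0,0,0,-1],[0,-0.96,-0.26,0,0,0,-1],[0,0,0,0,0,0,-1]]' 40; python3 -c "
from crk import *
rows(3.509,3.509+1.8,7)"
```

```text
time: 20.27
ee_pos: [0.6681, -0.1886, 0.0402]
eef_rot: [0.124, 0.992, 0.0, -0.0]
ft_force: [0.1, -0.5, -3.6]
width: 0.017
t 20.275 p [ 0.6681 -0.1886  0.0402] yaw 2.8921 zax [-5.e-04  1.e-04 -1.e+00] w 0.017 F [ 0.1 -0.5 -3.6] M [-0.09 -0.14 -0.03] j [-0.1   0.67  0.45  1.47 -0.31  1.07  1.74]
fix [ 0.1685 -0.0187  0.0482] ang -2.761 rad 0.0504
F radial out 3.5 tang(cw) -0.9
[[0, np.float64(-1.13), np.float64(-0.61), 0, 0, 0, -1], [0, np.float64(-0.94), np.float64(-0.88), 0, 0, 0, -1], [0, np.float64(-0.68), np.float64(-1.09), 0, 0, 0, -1], [0, np.float64(-0.38), np.float64(-1.22), 0, 0, 0, -1], [0, np.float64(-0.06), np.float64(-1.28), 0, 0, 0, -1], [0, np.float64(0.27), np.float64(-1.25), 0, 0, 0, -1], [0, np.float64(0.58), np.float64(-1.14), 0, 0, 0, -1]]
```

```bash
python3 -m jog '[[0,-1.13,-0.61,0,0,0,-1],[0,-0.94,-0.88,0,0,0,-1],[0,-0.68,-1.09,0,0,0,-1],[0,-0.38,-1.22,0,0,0,-1],[0,-0.06,-1.28,0,0,0,-1],[0,0.27,-1.25,0,0,0,-1],[0,0.58,-1.14,0,0,0,-1],[0,0,0,0,0,0,-1]]' 40; python3 -c "
from crk import *
rows(5.309,5.309+2.5,10)"
```

```text
time: 21.28
ee_pos: [0.6629, -0.2097, 0.1173]
eef_rot: [0.124, 0.992, 0.0, 0.0]
ft_force: [-7.8, 1.1, 5.7]
width: 0.0168
t 21.275 p [ 0.6629 -0.2097  0.1173] yaw 2.8938 zax [ 2.e-04  7.e-04 -1.e+00] w 0.0168 F [-7.8  1.1  5.7] M [ 0.24  1.78 -0.04] j [-0.09  0.6   0.48  1.41 -0.28  1.2   1.75]
fix [ 0.1686 -0.0405  0.1253] ang -0.927 rad 0.0506
F radial out 4.1 tang(cw) 4.1
[[0, np.float64(0.82), np.float64(-0.94), 0, 0, 0, -1], [0, np.float64(1.03), np.float64(-0.7), 0, 0, 0, -1], [0, np.float64(1.17), np.float64(-0.43), 0, 0, 0, -1], [0, np.float64(1.24), np.float64(-0.12), 0, 0, 0, -1], [0, np.float64(1.23), np.float64(0.19), 0, 0, 0, -1], [0, np.float64(1.15), np.float64(0.49), 0, 0, 0, -1], [0, np.float64(0.99), np.float64(0.76), 0, 0, 0, -1], [0, np.float64(0.77), np.float64(0.98), 0, 0, 0, -1], [0, np.float64(0.51), np.float64(1.14), 0, 0, 0, -1], [0, np.float64(0.21), np.float64(1.23), 0, 0, 0, -1]]
```

```bash
python3 -m jog '[[0,0.82,-0.94,0,0,0,-1],[0,1.03,-0.7,0,0,0,-1],[0,1.17,-0.43,0,0,0,-1],[0,1.24,-0.12,0,0,0,-1],[0,0,0,0,0,0,-1]]' 40; python3 -c "
from crk import *
from snap import *
two('g13',(150,180,130,60),(255,125,130,50),5)"
```

```text
time: 21.9
ee_pos: [0.6737, -0.1669, 0.137]
eef_rot: [0.123, 0.992, 0.001, -0.0]
ft_force: [-2.4, 1.9, -8.9]
width: 0.0167
t 21.9 p [ 0.6737 -0.1669  0.137 ] yaw 2.8951 zax [-3.0e-04  1.7e-03 -1.0e+00] w 0.0167 F [-2.4  1.9 -8.9] M [ 0.55  0.43 -0.05] j [-0.15  0.58  0.48  1.39 -0.27  1.23  1.68]
fix [0.1686 0.0037 0.145 ] ang 0.073 rad 0.0501
F radial out -8.8 tang(cw) 1.9
```

View pics/g13.png

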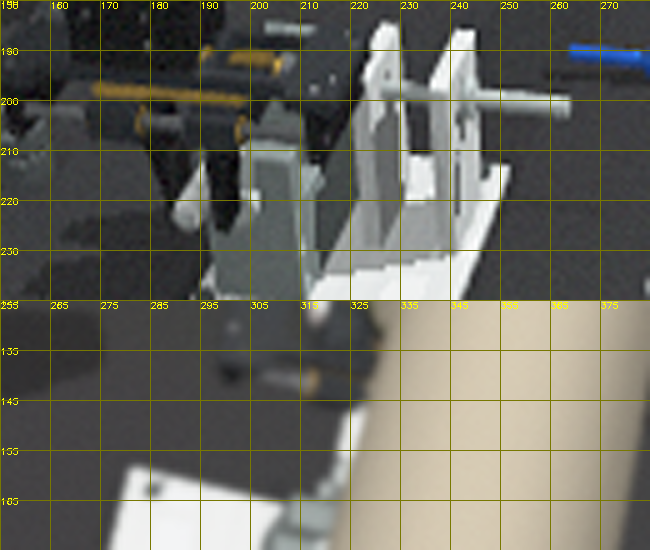

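```bash
python3 -c "
from crk import *
rows(6.309,6.309+2.0,8)
rows(8.309,8.309+1.8,7)"
```

```text
t 22.0 p [ 0.6737 -0.167   0.137 ] yaw 2.8948 zax [-1.0e-04  2.7e-03 -1.0e+00] w 0.0169 F [-1.4  5.2 -8.2] M [ 1.07  0.3  -0.12] j [-0.15  0.58  0.48  1.39 -0.27  1.24  1.68]
fix [0.1685 0.0036 0.145 ] ang 0.072 rad 0.0501
F radial out -7.9 tang(cw) 5.3
[[0, np.float64(1.23), np.float64(0.19), 0, 0, 0, -1], [0, np.float64(1.15), np.float64(0.49), 0, 0, 0, -1], [0, np.float64(0.99), np.float64(0.76), 0, 0, 0, -1], [0, np.float64(0.77), np.float64(0.98), 0, 0, 0, -1], [0, np.float64(0.51), np.float64(1.14), 0, 0, 0, -1], [0, np.float64(0.21), np.float64(1.23), 0, 0, 0, -1], [0, np.float64(-0.1), np.float64(1.24), 0, 0, 0, -1], [0, np.float64(-0.4), np.float64(1.18), 0, 0, 0, -1]]
[[0, np.float64(-0.71), np.float64(1.07), 0, 0, 0, -1], [0, np.float64(-0.96), np.float64(0.86), 0, 0, 0, -1], [0, np.float64(-1.14), np.float64(0.58), 0, 0, 0, -1], [0, np.float64(-1.25), np.float64(0.27), 0, 0, 0, -1], [0, np.float64(-1.28), np.float64(-0.05), 0, 0, 0, -1], [0, np.float64(-1.23), np.float64(-0.38), 0, 0, 0, -1], [0, np.float64(-1.09), np.float64(-0.68), 0, 0, 0, -1]]
```

```bash
python3 -m jog '[[0,1.23,0.22,0,0,0,-1],[0,1.15,0.49,0,0,0,-1],[0,0.99,0.76,0,0,0,-1],[0,0.77,0.98,0,0,0,-1],[0,0.51,1.14,0,0,0,-1],[0,0.21,1.23,0,0,0,-1],[0,-0.1,1.24,0,0,0,-1],[0,-0.4,1.18,0,0,0,-1],[0,0,0,0,0,0,-1]]' 40; python3 -c "
from crk import *"
```

```text
time: 23.12
ee_pos: [0.684, -0.128, 0.0652]
eef_rot: [0.125, 0.992, -0.0, 0.0]
ft_force: [-3.8, -3.2, -4.9]
width: 0.0169
t 23.125 p [ 0.684  -0.128   0.0652] yaw 2.8918 zax [ 3.e-04 -7.e-04 -1.e+00] w 0.0169 F [-3.8 -3.2 -4.9] M [-0.58  0.64  0.07] j [-0.19  0.65  0.45  1.45 -0.29  1.11  1.63]
fix [0.169  0.0439 0.0732] ang 2.032 rad 0.049
F radial out -1.4 tang(cw) 6.2
```

```bash
python3 -m jog '[[0,-0.71,1.07,0,0,0,-1],[0,-0.96,0.86,0,0,0,-1],[0,-1.14,0.58,0,0,0,-1],[0,-1.25,0.27,0,0,0,-1],[0,-1.28,-0.05,0,0,0,-1],[0,-1.23,-0.38,0,0,0,-1],[0,-1.09,-0.68,0,0,0,-1],[0,0,0,0,0,0,-1]]' 40; python3 -c "
from crk import *
rows(10.109,11.15,6)
from snap import *
two('g14',(150,180,130,60),(255,145,130,50),5)"
```

```text
time: 24.12
ee_pos: [0.6645, -0.2033, 0.0494]
eef_rot: [0.125, 0.992, -0.001, -0.0]
ft_force: [-6.1, -0.9, -1.7]
width: 0.0165
t 24.125 p [ 0.6645 -0.2033  0.0494] yaw 2.891 zax [-3.e-04 -1.e-03 -1.e+00] w 0.0165 F [-6.1 -0.9 -1.7] M [-0.21  1.31  0.03] j [-0.08  0.66  0.45  1.46 -0.31  1.09  1.75]
fix [ 0.1686 -0.0338  0.0574] ang -2.408 rad 0.0506
F radial out 2.9 tang(cw) 0.6
[[0, np.float64(-0.62), np.float64(-0.6), 0, 0, 0, -1], [0, np.float64(-0.51), np.float64(-0.7), 0, 0, 0, -1], [0, np.float64(-0.38), np.float64(-0.78), 0, 0, 0, -1], [0, np.float64(-0.24), np.float64(-0.83), 0, 0, 0, -1], [0, np.float64(-0.09), np.float64(-0.86), 0, 0, 0, -1], [0, np.float64(0.06), np.float64(-0.86), 0, 0, 0, -1]]
```

View pics/g14.png

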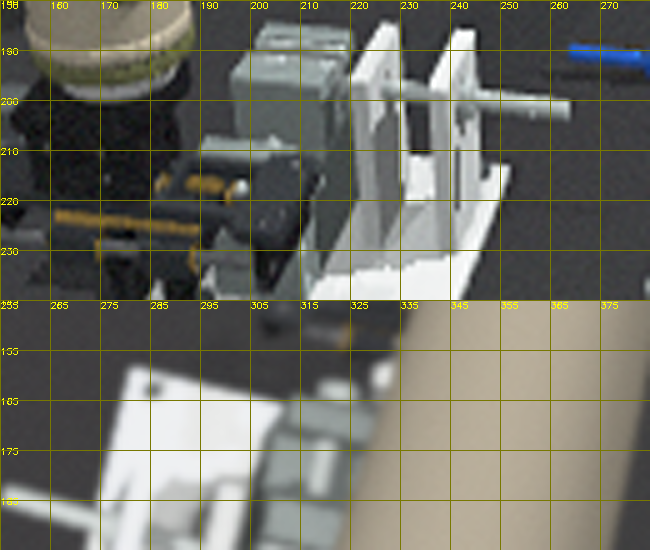

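```bash
python3 -m jog '[[0,-0.62,-0.6,0,0,0,-1],[0,-0.51,-0.7,0,0,0,-1],[0,-0.38,-0.78,0,0,0,-1],[0,-0.24,-0.83,0,0,0,-1],[0,-0.09,-0.86,0,0,0,-1],[0,0,0,0,0,0,-1]]' 50; python3 -c "
from crk import *"
```

```text
time: 24.98
ee_pos: [0.6602, -0.2198, 0.0874]
eef_rot: [0.124, 0.992, -0.0, -0.0]
ft_force: [-8.7, 0.8, 0.1]
width: 0.0164
t 24.975 p [ 0.6602 -0.2198  0.0874] yaw 2.8923 zax [-1.e-04 -2.e-04 -1.e+00] w 0.0164 F [-8.7  0.8  0.1] M [0.05 2.05 0.04] j [-0.06  0.63  0.47  1.43 -0.29  1.15  1.77]
fix [ 0.1685 -0.0509  0.0954] ang -1.563 rad 0.0509
F radial out 1.3 tang(cw) 0.1
```

```bash
python3 -m jog '[[0,0.03,-0.45,0,0,0,-1],[0,0.03,-0.41,0,0,0,-1],[0,0.02,-0.1,0,0,0,-1],[0,0,0,0,0,0,-1]]' 50; python3 -c "
from crk import *
from snap import *
two('g15',(150,170,130,60),(255,145,130,50),5)"
```

```text
time: 25.48
ee_pos: [0.6604, -0.2191, 0.0962]
eef_rot: [0.124, 0.992, -0.0, -0.0]
ft_force: [-7.2, -1.3, -6.0]
width: 0.0164
t 25.475 p [ 0.6604 -0.2191  0.0962] yaw 2.8923 zax [-5.e-04 -4.e-04 -1.e+00] w 0.0164 F [-7.2 -1.3 -6. ] M [-0.22  1.32 -0.08] j [-0.07  0.62  0.47  1.43 -0.29  1.17  1.76]
fix [ 0.1684 -0.0501  0.1042] ang -1.389 rad 0.051
F radial out 1.9 tang(cw) -6.4
```

View pics/g15.png

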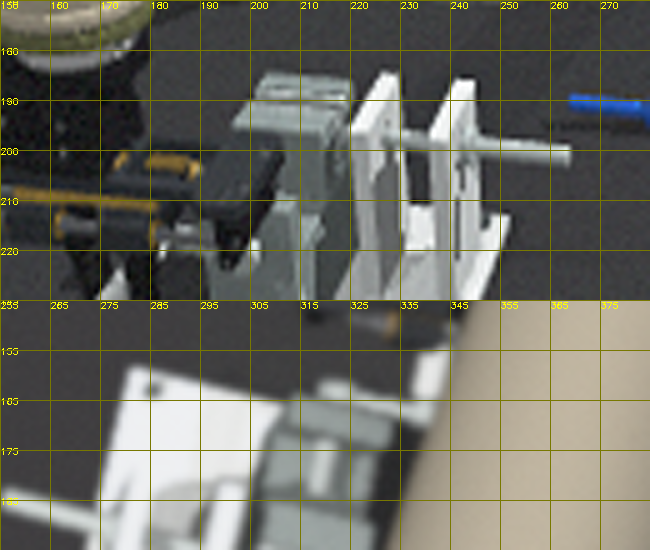

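```bash
python3 -m jog '[[0,0,0,0,0,0,-0.5],[0,0,0,0,0,0,-0.3],[0,0,0,0,0,0,0],[0,0,0,0,0,0,0],[0,0,0,0,0,0,0],[0,0,-1,0,0,0,0],[0,0,-3,0,0,0,0],[0,0,-3,0,0,0,0],[0,0,-3,0,0,0,0],[0,0,-3,0,0,0,0],[-1,-2,-3,0,0,0,0],[-1,-4,0,0,0,0,0],[-1,-4,0,0,0,0,0],[-1,-4,0,0,0,0,0],[0,-4,0,0,0,0,0],[0,0,0,0,0,0,0],[0,0,0,0,0,0,0]]' 40; python3 - <<'E'
from snap import *
from h import *
two('g16',(185,170,130,60),(245,140,130,60),6)
from st import *
f=(.5094,-.1291,-.248)
for a in (11.0,11.1,11.2,11.3): print(a,[(proj(c,T(*f,np.array([.192,.05*np.sin(a),.095+.05*np.cos(a)])))+.5).round(1).tolist() for c in ('s','top')])
E
```

```text
time: 27.7
ee_pos: [0.6555, -0.4023, 0.256]
eef_rot: [0.124, 0.992, 0.0, 0.0]
ft_force: [1.2, 0.4, 0.6]
width: 0.0434
t 27.8 p [ 0.6561 -0.4013  0.2559] yaw 2.8947 zax [ 9.e-04  6.e-04 -1.e+00] w 0.0437 F [-1.7  0.6  1.1] M [-0.04 -0.01  0.04] j [ 0.23  0.71  0.52  0.95 -0.33  1.55  1.97]
11.0 [[171.6, 236.0], [344.3, 142.0]]
11.1 [[171.4, 234.6], [344.7, 141.5]]
11.2 [[171.4, 233.2], [344.9, 141.1]]
11.3 [[171.5, 231.9], [344.9, 140.5]]
```

View pics/g16.png

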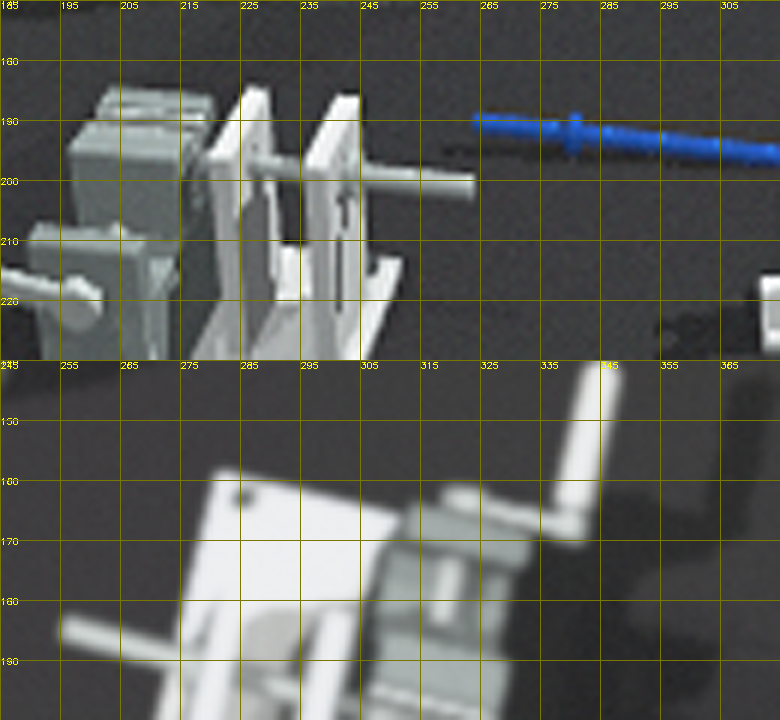

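```bash
python3 - <<'E'
import cv2
from snap import z
cv2.imwrite('pics/g16s.png',z(cv2.imread('pics/raw_s_g16.png'),182,180,80,60,10,''));cv2.imwrite('pics/g16t.png',z(cv2.imread('pics/raw_t_g16.png'),262,138,80,60,10,''))
E
```

```text
(no output)
```

View pics/g16s.png

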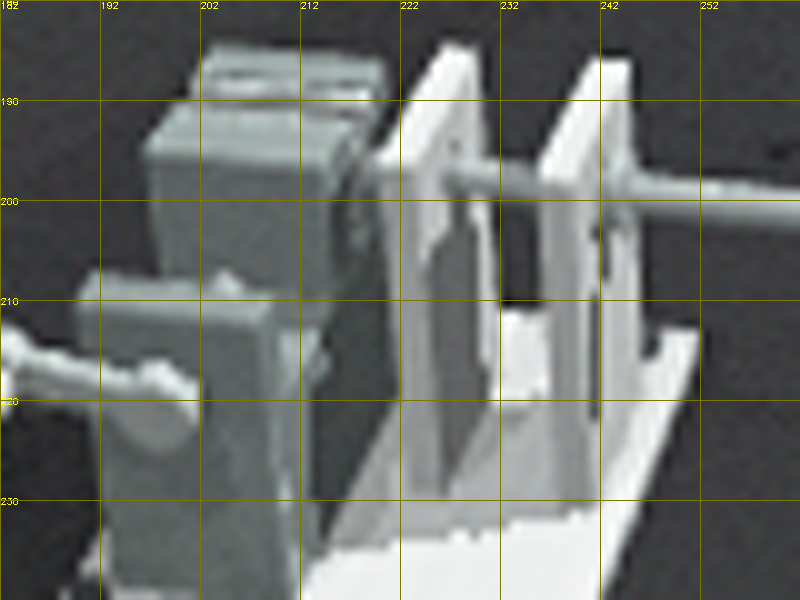

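View pics/g16t.png

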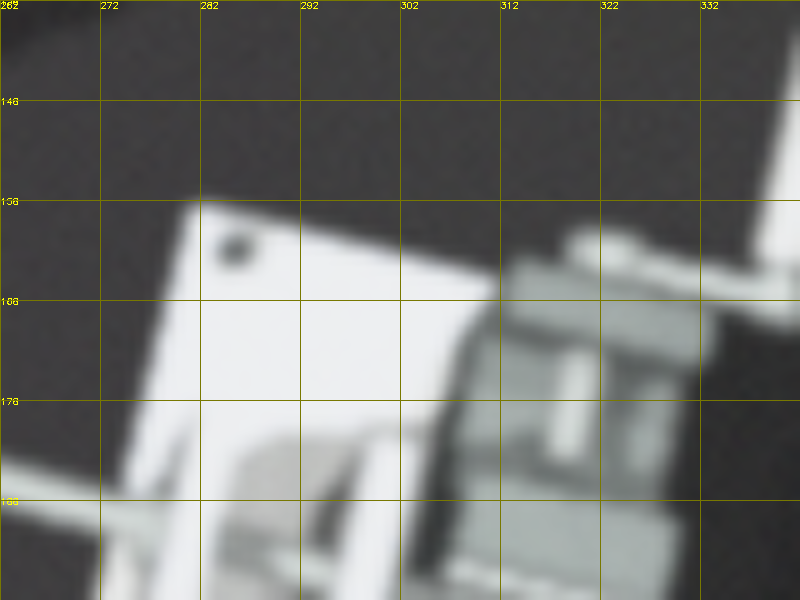

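View pics/raw_s_g16.png

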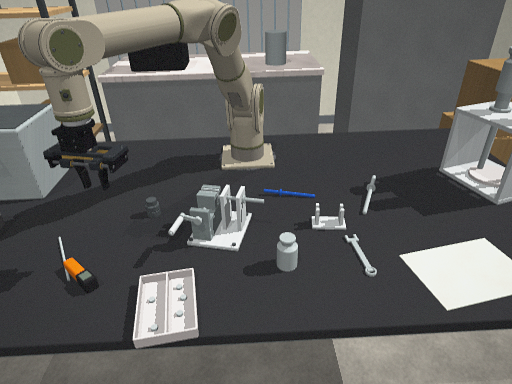

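```bash
python3 -c "
from h import *
f=(.5094,-.1291,-.248)
for y in (.176,.178,.180,.182): print(y,[(proj(c,T(*f,np.array([0,y,.1135])))+.5).round(1).tolist() for c in ('s','top')])
import cv2
a=cv2.imread('pics/raw_s_g16.png').mean(2);b=cv2.imread('pics/raw_t_g16.png').mean(2)
print(a[198:204,258:270].max(0).round());print(b[182:188,248:262].max(0).round())
"
```

```text
0.176 [[263.3, 201.3], [256.1, 185.2]]
0.178 [[263.9, 201.3], [255.4, 185.1]]
0.18 [[264.6, 201.4], [254.8, 184.9]]
0.182 [[265.2, 201.4], [254.1, 184.7]]
[191. 186. 186. 190. 199. 198.  81.  62.  61.  65.  63.  62.]
[ 64.  63.  65.  64.  63.  68.  99. 149. 187. 204. 208. 208. 206. 208.]
```

```bash
python3 -c "
from bench import r
print(r.close_job())"
```

```text
the job is handed in; nothing more can be done
None
```

The shaft is in the fixture and clamped, and I handed the job in at about 28 s of the 72 s allowed. The hand-in reports no verdict.

**What I did:** I took the smaller grey shaft from the stand and slid it through both plates until the collar stopped it. At that point the pushing force rose to about 11 N and the hand stopped moving. I let go, then turned the crank clockwise from about 2.71 to about 11.18 rad in one hold, released it and moved the arm clear.

**Last checks:**
- **Seating:** both cameras put the shaft's tail end at about y = 178 mm in the fixture's frame, which is where it should be with the collar against the outer plate. The shaft passes through both plates into the vise.
- **Clamping:** the crank stayed near 11.2 rad after release, short of the 11.31 stop. From the spring rate that is roughly 40 N on the shaft, which I did not measure directly.
- **Bench:** in the final picture the weight, gauge, wrench and other shafts look undisturbed.

**Oddities:**
- The crank turning showed side forces of up to about 9 N at the hand, far below the limits.
- The collar is hard to make out against the plate, so I judged seating from the tail end's position and the contact force.
- The finger opening read about 10.3 mm on the 12 mm shaft and about 16.8 mm on the 18 mm crank grip. I took this as a sensor offset or soft pads.

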